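Charge the grinding jar from the turret shaker

ROBOT

A 6-joint arm with a two-finger parallel gripper is mounted at the origin on a cart in front of the work surface, level with it; the furniture and walls round the work are solid. World frame = base frame: x ahead of the robot, y to its left, z up, the work surface at z = 0. Lengths are in mm, angles in rad, forces in N, time in s.
With the tool pointing down it reaches from about 350 to 975 mm from the base axis. Payload 7.1 kg.
Tool frame: the origin (TCP) lies midway between the tips of the shut fingers; the grasp point (between the pads) lies 19 mm behind it (ctrl.hold_point_z is the distance from the TCP to the grasp point, in mm); x points along the fingers, y is the direction in which the jaws open and shut, and the axes are right-handed (so a half turn about x gives the same grasp; the last joint's range is limited). The gripper opens to 88 mm and grips with 3 to 60 N. Pads are 20 mm wide; open, the fingers measure 115 mm over their backs; the gripper's body (75 mm by 178 mm) begins 61 mm behind the grasp point.
Start: joints at [-1.123, 0.423, 1.63, -0, 1.089, -0.019], TCP at [281.283, -558.108, 222.675] pointing down, gripper open.
Joint ranges: [-3, 3], [-0.9, 2.11], [0.09, 2.58], [-1.31, 4.45], [0.11, 2.69], [-2.54, 2.54]. Speed limits (rad/s): [2.39, 2.39, 3.01, 3.14, 3.14, 3.14].

INTERFACE

Orientations are given as a rotation vector (axis times angle).
In Python, from workcell import ctrl, get_image, calibration gives the robot as it stands.
- The arm moves only by the tool move_arm, never from a script. Its argument "rows" is a list of rows, each a list of 5 numbers: the shift along the world's x, y, z in mm, then the turn about the world's z in rad, then the closure, from -1 (fully open) to 1 (shut). In form: [[tx, ty, tz, roll, jaw], ...]. A call has 1 to 12 rows; each row is the pose to reach, as a shift and turn from the pose measured when the call began; what a row does not reach only later rows make up. A row lasts 1/8 s, in which the tool goes at most 62.5 mm and 10.7 degrees, less where a joint would pass 70% of its speed; a pose out of reach is approached as far as the arm can. A call with a gripper value outside its range is refused whole. The fingers move at their own pace and stop on an object; the grip force is fixed at half the most. Time passes only in rows, so rows that repeat a pose let the fingers close. It gives the time, the measured TCP pose, the force and the opening at its end, in the units of the state.
- ctrl.get_obs(): the state, without advancing time (a new reading comes with each control period).
- get_image(name): name is "scene" or "side" or "wrist"; returns the picture (420x560x3 uint8, blue, green, red); there is no depth.
- calibration(name): a dict with "fx", "fy", "cx", "cy" (pixels), "view" (4x4, takes a point from world to camera coordinates); the wrist camera has in their place "T_tool_cam" (4x4, takes a point from camera to tool coordinates, whose origin is the TCP and whose axes are the tool frame's). Camera axes: x right, y up, looking along -z (the intrinsics and any distortion apply to the point x, -y, -z); pixel columns grow to the right and rows downward; lengths in mm; the calibration is good to about 2 mm. A picture is of the moment at which its call begins: read the wrist's pose just before it. calibration takes no time and is no camera call.
- ctrl.close_job(): hands the job in, once; it reports no verdict.
The state is a dict: "t": time; "qpos": joint angles; "qvel": joint speeds; "joint_torque": joint torques, N m; "ee_pos": TCP position; "orientation": TCP orientation; "ft_force": force on the tool from outside, world axes, zero at the start; "moment": the same for the moment, N m; "width": finger opening in mm.
Only numpy, scipy, OpenCV 4.12 (cv2) and the standard library are available. Lean on these libraries where they do the work, as an engineer would, in place of code of your own. Each camera call takes 0.05 s, during which the arm holds its last target.

TASK

Charge the grinding jar for the mill: unscrew its captive cap and swing it fully open, put every sample tablet from the tray into the jar, and turn the shaker's perforated cap to the small holes and tip the shaker over by its crank until all the small grinding balls, and none of the large ones, have run down the trough into the jar. Then bring the shaker back upright, turn its perforated cap to the blank third so that it is closed, swing the jar's cap shut and screw it tight. Do not disturb the things standing around.

Things in the scene. Friction and masses are not known exactly. Their poses are not given: they have to be found in the camera images.
- station: Fixed charging station, base 200 x 320 x 10 mm; origin at worktop level. Its +y runs from jar to shaker, -x is the crank side (toward the robot). In its frame: uprights at x -80 and 80, y 85 mm; jar at x 0, y -80, clamped by claws; steel trough from under the shaker down to a lip beside the jar (y -38, z 82, its sides 98 to 150 mm high).
- jar_in (a point): Centre of the grinding jar's inner floor, z up. Steel jar, inner diameter 60 mm, outer 66 (74 over its bayonet tabs), 45 mm deep, rim 58 mm above the worktop; it cannot come out of its clamp.
- lid (a joint): Swing of the strap with the jar's captive cap, rad: 0 = cap flat on the jar, 1.85 = stop, swung over past upright, away from the shaker. Counts as open over 1.4; best left near the stop (over 1.6), clear of a gripper above the jar. Stiff hinge: stays where left (2 N at the knob). Cannot be lifted until the cap is unscrewed. When open the 78 mm cap stands on edge behind the jar and stops balls.
- cap (a joint): Turn of the jar's quarter-turn screw cap, rad: 0 = tight, 1.57 = fully unscrewed (counter-clockwise seen from over the knob); its lugs are clear of the jar's tabs from about 1.0 on. Friction 0.06 N m, stays where left. It must be in the unscrewed position both to lift and to swing shut; then screw it tight.
- cap_knob (a point): Middle of the cap's black fluted knob, 28 mm diameter, 28 mm tall: on its axis, 14 mm below its top; z = the knob's axis, away from the jar. Below it a 3 mm steel strap (its top 15.5 mm under this point) over the 78 mm cap disc.
- lid_hinge (a point): Hinge of the strap, on the jar's side away from the shaker. Its x axis (= the station's x when shut) is the hinge axis; opening is the positive turn about it. The knob's axis is 51 mm from it; with the cap shut cap_knob is 19.5 mm higher than the hinge.
- shaker (a joint): Tip about the trunnion axis (station x, positive turn), rad: 0 upright, 3.14 upside down, 3.4 = stop. Tips toward the jar; stays where left (friction 0.2 N m). Balls come out mostly near the stop, where the outlet side is lowest. Small balls caught behind large ones: tip back to about 1.6 and slowly (2 s) over again, as often as needed.
- shaker_in (a point): Middle of the shaker's inside, on the trunnion axis midway between the uprights, 225 mm up. Clear drum, bore 116 mm, inside 91 mm high, floor 43 mm below this point when upright. The crank's circle is centred on this axis.
- crank_pin (a point): Middle of the black crank pin: round, 14 mm diameter, 54 mm long, along station x, 85 mm from the trunnion axis, 127 mm before the shaker's middle on the robot's side; a 19 mm bead at its outer end. At shaker 0 it is 7.5 degrees below level on the side away from the jar; it swings over the top to 7.5 degrees below level on the jar side at 3.4.
- turret (a joint): Turn of the perforated cap (131 mm disc) on the shaker, rad, + counter-clockwise seen from above when upright: 0 = blank third over the outlet (closed), +2.09 = five small holes (18.5 mm) over it, -2.09 = two large holes (27 mm) over it. Range 2.4 either way. Fully open within 0.1. Friction 0.16 N m, no clicks. An inner plate shuts off the rest.
- turret_grip (a point): Middle of the black grip bar on the perforated cap: 12 mm thick (its x axis), 40 mm long (its y axis, toward the blank third), top 12 mm above this point; the disc's face 14.5 mm below it. z up when upright. The outlet, marked by a nib on the grey collar, is on the station's +y side.
- tray: Low steel tray, fixed, 110 x 150 mm, rim 9 mm high, floor 3 mm above the worktop; origin under its centre. The tablets start on it.
- cup: Bystander: closed sample cup with red lid, 58 mm across, 68 mm tall, origin at its underside; leave alone.
- oil_bottle: Bystander: small brown dropper bottle, 29 mm across, 78 mm tall, origin at its underside; leave alone.
- spare_marker: Bystander: marker pen lying down, 130 mm long, 13 mm thick, origin at its underside; leave alone.
- small_ball_1: Small polished steel grinding ball, 14 mm in diameter; origin at its centre (11.5 g); it passes the small holes. Two to four of them are present, in the shaker at the start.
- small_ball_2: Small polished steel grinding ball, 14 mm in diameter; origin at its centre (11.5 g); it passes the small holes. Two to four of them are present, in the shaker at the start.
- small_ball_3: Small polished steel grinding ball, 14 mm in diameter; origin at its centre (11.5 g); it passes the small holes. Two to four of them are present, in the shaker at the start.
- small_ball_4: Small polished steel grinding ball, 14 mm in diameter; origin at its centre (11.5 g); it passes the small holes. Two to four of them are present, in the shaker at the start.
- large_ball_1: Large polished steel grinding ball, 22 mm in diameter; origin at its centre (43 g); it passes only the large holes. One or two are present, in the shaker at the start; they must stay in it.
- large_ball_2: Large polished steel grinding ball, 22 mm in diameter; origin at its centre (43 g); it passes only the large holes. One or two are present, in the shaker at the start; they must stay in it.
- tablet_1: Pressed white sample tablet, a flat round disc 20 mm in diameter, 10 mm thick, about 12 g, origin at the centre of its underside. One to three are present, lying flat on the tray at the start.
- tablet_2: Pressed white sample tablet, a flat round disc 20 mm in diameter, 10 mm thick, about 12 g, origin at the centre of its underside. One to three are present, lying flat on the tray at the start.
- tablet_3: Pressed white sample tablet, a flat round disc 20 mm in diameter, 10 mm thick, about 12 g, origin at the centre of its underside. One to three are present, lying flat on the tray at the start.

How it is judged:
By the outcome, as a careful person would: the job done as asked, in the order asked, and still so for the second after the job is handed in, with the robot touching nothing.
Of small_ball_1, small_ball_2, small_ball_3, small_ball_4 only 2 to 4 are there at a start; the rules pass over those that are not, and their reading is None.
Of large_ball_1, large_ball_2 only 1 to 2 are there at a start; the rules pass over those that are not, and their reading is None.
Of tablet_1, tablet_2, tablet_3 only 1 to 3 are there at a start; the rules pass over those that are not, and their reading is None.
At some moment in a run one of tablet_1, tablet_2, tablet_3 may be knocked a few centimetres aside while the robot is not near it.
Once in a run the grip may slacken for a moment while it holds something.
It also fails if it takes over 210 s, if anything falls off the work surface, if the arm or the gripper's body presses on something with over 40 N, if the wrist force passes 120 N, or if a joint passes its speed limit or range.

## Working session

There is one attempt and no reset: what is moved stays moved. The work goes in short steps, Python scripts to look and compute and a tool call to move; the robot and the scene stay as the last step left them, time stands still between calls to the robot, and variables do not carry over. Pictures are saved under pics/ and viewed, and the job is handed in when it is done.

Besides the shell and the picture viewer there is one more tool, called as name(argument=value, ...) on one line, values as JSON. move_arm: Moves the arm, as the interface text tells. Its arguments: {"type":"object","properties":{"rows":{"type":"array"}},"required":["rows"]}

```bash
ls -la; mkdir -p pics; python3 - <<'E'
from workcell import ctrl,get_image,calibration
import cv2,numpy as np
np.set_printoptions(precision=3,suppress=True)
print(ctrl.get_obs())
for n in("scene","side","wrist"):
    print(n,calibration(n)); cv2.imwrite(f"pics/a_{n}.png",get_image(n))
E
```

```text
total 12
drwxr-xr-x  3 agent agent 4096 Dec  6 13:36 .
drwxr-xr-x 23 root  root  4096 Dec  6 13:36 ..
drwxr-xr-x  2 agent agent 4096 Dec  6 13:36 pics
{'t': 0.0, 'qpos': array([-1.123,  0.424,  1.631, -0.   ,  1.089, -0.019]), 'qvel': array([-0.002, -0.001, -0.   ,  0.001,  0.   , -0.   ]), 'joint_torque': array([  0.001, -54.462, -27.366,   0.064,   0.023,  -0.   ]), 'ee_pos': array([ 281.055, -557.603,  221.9  ]), 'orientation': array([ 1.962,  0.468, -1.963]), 'ft_force': array([ 0.812, -0.27 ,  0.127]), 'moment': array([0.006, 0.026, 0.009]), 'width': 87.41297971333212}
scene {'fx': 422.21530494125983, 'fy': 422.21530494125983, 'cx': 273.99534282421115, 'cy': 212.36842267026225, 'view': array([[   -0.73 ,    -0.683,     0.025,   353.529],
       [    0.373,    -0.368,     0.852,  -347.454],
       [   -0.573,     0.631,     0.523, -1056.21 ],
       [    0.   ,     0.   ,     0.   ,     1.   ]])}
side {'fx': 451.0502301038362, 'fy': 451.0502301038362, 'cx': 265.6451111058058, 'cy': 219.39060446264563, 'view': array([[    0.996,     0.084,     0.015,  -497.57 ],
       [   -0.065,     0.629,     0.775,   -75.986],
       [    0.056,    -0.773,     0.632, -1294.608],
       [    0.   ,     0.   ,     0.   ,     1.   ]])}
wrist {'fx': 357.22640337006516, 'fy': 357.22640337006516, 'cx': 277.28684432946136, 'cy': 208.7985575255815, 'T_tool_cam': array([[   0.001,    0.264,   -0.964, -160.783],
       [   1.   ,   -0.001,    0.001,    0.158],
       [  -0.   ,   -0.964,   -0.264,  -71.072],
       [   0.   ,    0.   ,    0.   ,    1.   ]])}
```

View pics/a_scene.png

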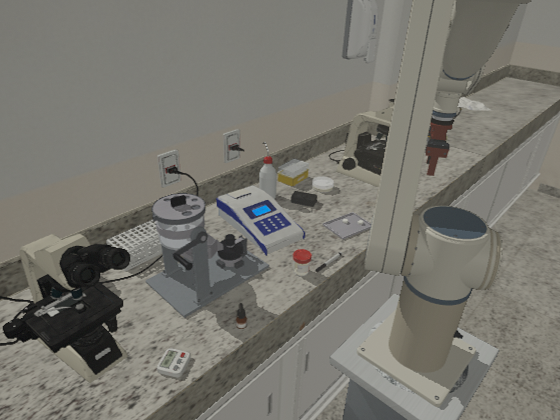

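View pics/a_side.png

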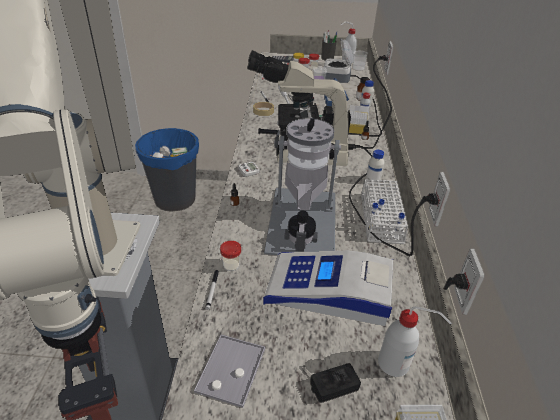

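View pics/a_wrist.png

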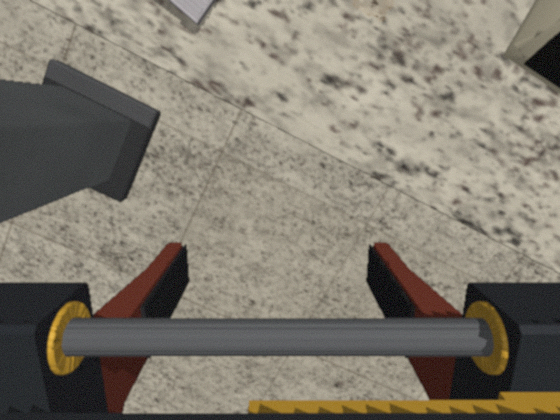

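```bash
cat > h.py <<'E'
from workcell import ctrl,get_image,calibration
import cv2,numpy as np
from scipy.spatial.transform import Rotation as R
np.set_printoptions(precision=2,suppress=True)
def cam(n,obs=None):
    c=calibration(n)
    if n=='wrist':
        o=obs or ctrl.get_obs(); T=np.eye(4);T[:3,:3]=R.from_rotvec(o['orientation']).as_matrix();T[:3,3]=o['ee_pos']
        V=np.linalg.inv(T@np.array(c['T_tool_cam']))
    else: V=np.array(c['view'])
    return c,V
def proj(n,p,C=None):
    c,V=C or cam(n); q=V[:3,:3]@np.asarray(p,float)+V[:3,3]
    return np.array([c['cx']+c['fx']*q[0]/-q[2], c['cy']+c['fy']*q[1]/q[2]])
def ray(n,uv,C=None):
    c,V=C or cam(n)
    d=np.array([(uv[0]-c['cx'])/c['fx'],-(uv[1]-c['cy'])/c['fy'],-1.])
    Rt=V[:3,:3].T; return -Rt@V[:3,3], Rt@d/np.linalg.norm(d)
def onz(n,uv,z,C=None):
    o,d=ray(n,uv,C); return o+d*(z-o[2])/d[2]
def tri(l):
    A=np.zeros((3,3));b=np.zeros(3)
    for o,d in l:
        P=np.eye(3)-np.outer(d,d);A+=P;b+=P@o
    p=np.linalg.solve(A,b); return p,[np.linalg.norm((np.eye(3)-np.outer(d,d))@(p-o)) for o,d in l]
def crop(im,x0,x1,y0,y1,f,name):
    cv2.imwrite(f'pics/{name}.png',cv2.resize(im[y0:y1,x0:x1],None,fx=f,fy=f,interpolation=cv2.INTER_CUBIC))
def st(): 
    o=ctrl.get_obs(); print('t',round(o['t'],2),'tcp',o['ee_pos'],'rv',o['orientation'],'q',o['qpos'],'F',o['ft_force'],'M',o['moment'],'w',round(o['width'],1))
    return o
E
python3 - <<'E'
from h import *
s=cv2.imread('pics/a_scene.png');d=cv2.imread('pics/a_side.png')
crop(s,140,310,180,320,4.5,'b1');crop(d,225,375,110,260,4,'b2');crop(d,190,280,330,410,6,'b3')
E
```

```text
(no output)
```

View pics/b1.png

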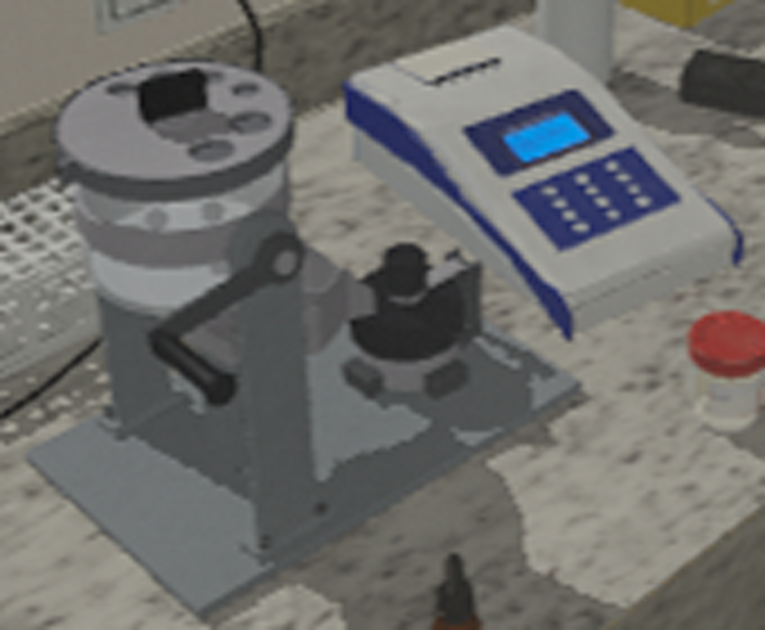

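View pics/b2.png

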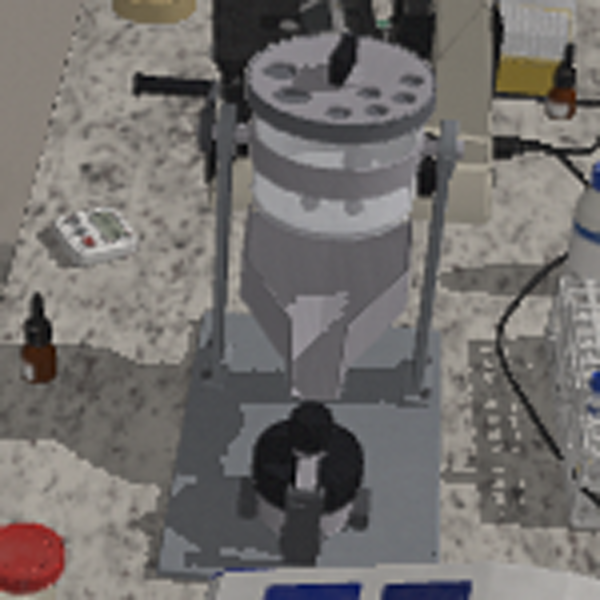

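View pics/b3.png

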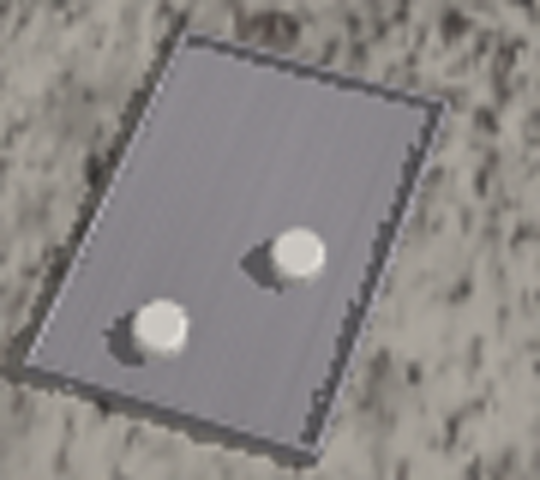

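```bash
cat >> h.py <<'E'
S=lambda x,y:(140+x/4.5,180+y/4.5)
D=lambda x,y:(225+x/4,110+y/4)
D3=lambda x,y:(190+x/6,330+y/6)
E
python3 - <<'E'
from h import *
c=[onz('scene',S(*p),10) for p in[(28,458),(200,612),(580,385)]]
print('corners',c, [np.linalg.norm(c[0]-c[1]),np.linalg.norm(c[2]-c[1])])
print('side corner',onz('side',D(160,573),10))
d=c[2]-c[1];print('yaw -y dir',np.arctan2(d[1],d[0]))
cen=(c[0]+c[2])/2;print('center',cen)
print('knob',tri([ray('scene',S(405,253)),ray('side',D(313,412))]))
print('hub',ray('scene',S(285,258)))
print('pin end bead',tri([ray('scene',S(215,385)),ray('side',D(142,84))]))
print('grip',tri([ray('scene',S(173,92)),ray('side',D(343,58))]))
print('trunnion hub robot side',tri([ray('scene',S(285,258)),ray('side',D(210,140))]))
for p in [(160,328),(298,252)]: print('tab',onz('side',D3(*p),13))
for p in [(187,38),(442,103),(318,458),(28,362)]: print('traycorner',onz('side',D3(*p),9))
E
```

```text
corners [array([689.  , 329.71,  10.  ]), array([498.52, 334.54,  10.  ]), array([486.04,  21.64,  10.  ])] [np.float64(190.54273169208685), np.float64(313.14384518365694)]
side corner [496.72   8.3   10.  ]
yaw -y dir -1.61066024114162
center [587.52 175.68  10.  ]
knob (array([594.69,  84.95, 100.22]), [np.float64(2.163515621351613), np.float64(2.163515621351509)])
hub (array([-217.12,  780.28,  839.83]), array([ 0.66, -0.49, -0.57]))
pin end bead (array([450.67, 340.32, 212.24]), [np.float64(1.0650395736615026), np.float64(1.0650395736615832)])
grip (array([600.64, 248.97, 289.82]), [np.float64(1.2799437828322544), np.float64(1.2799437828323352)])
trunnion hub robot side (array([508.63, 247.67, 218.84]), [np.float64(1.7852452260312826), np.float64(1.7852452260311455)])
tab [ 429.77 -404.43   13.  ]
tab [ 474.13 -370.32   13.  ]
traycorner [ 418.99 -279.78    9.  ]
traycorner [ 520.01 -299.93    9.  ]
traycorner [ 490.5  -444.73    9.  ]
traycorner [ 385.58 -419.16    9.  ]
```

```bash
python3 - <<'E'
from h import *
o=st(); M=R.from_rotvec(o['orientation']).as_matrix(); print(M)
C=cam('wrist'); print('campos',np.linalg.inv(C[1])[:3,3])
E
```

```text
t 0.15 tcp [ 281.09 -557.74  222.07] rv [ 1.96  0.47 -1.96] q [-1.12  0.42  1.63 -0.    1.09 -0.02] F [0.55 0.26 0.91] M [0.03 0.   0.07] w 87.6
[[-0.    0.45 -0.89]
 [ 0.   -0.89 -0.45]
 [-1.   -0.   -0.  ]]
campos [ 344.72 -526.07  382.85]
```

move_arm(rows=[[30, 80, 60, 0.1, -1], [60, 140, 108, 0.2, -1], [85, 195, 108, 0.3, -1], [110, 250, 108, 0.4, -1], [135, 305, 108, 0.5, -1], [160, 360, 108, 0.6, -1], [185, 415, 108, 0.7, -1], [210, 470, 108, 0.8, -1], [235, 525, 108, 0.9, -1], [260, 580, 108, 1.0, -1], [285, 635, 108, 1.06, -1], [314, 688, 108, 1.06, -1]])

```text
t: 1.65
ee_pos: [580.3, 102.7, 330.0]
orientation: [1.24, 1.189, -1.242]
ft_force: [1.2, -0.6, -0.9]
width: 88.1
```

move_arm(rows=[[0, 0, 0, 0, -1]])

```text
t: 1.78
ee_pos: [581.3, 106.2, 329.3]
orientation: [1.237, 1.192, -1.239]
ft_force: [-1.1, -0.6, -0.6]
width: 87.7
```

```bash
python3 - <<'E'
from h import *
o=st(); im=get_image('wrist'); cv2.imwrite('pics/c_w.png',im); np.save('c_pose.npy',np.r_[o['ee_pos'],o['orientation']])
E
```

```text
t 1.77 tcp [581.26 106.24 329.25] rv [ 1.24  1.19 -1.24] q [0.16 0.27 1.6  0.   1.28 0.2 ] F [-1.07 -0.56 -0.55] M [-0.09 -0.05 -0.02] w 87.7
```

View pics/c_w.png

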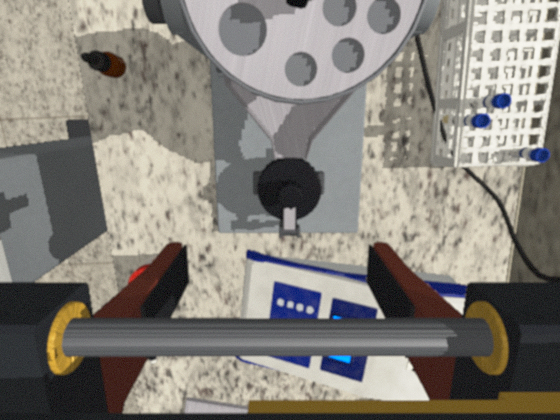

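```bash
python3 - <<'E'
from h import *
im=cv2.imread('pics/c_w.png'); crop(im,200,380,60,250,4,'c1')
E
```

```text
(no output)
```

View pics/c1.png

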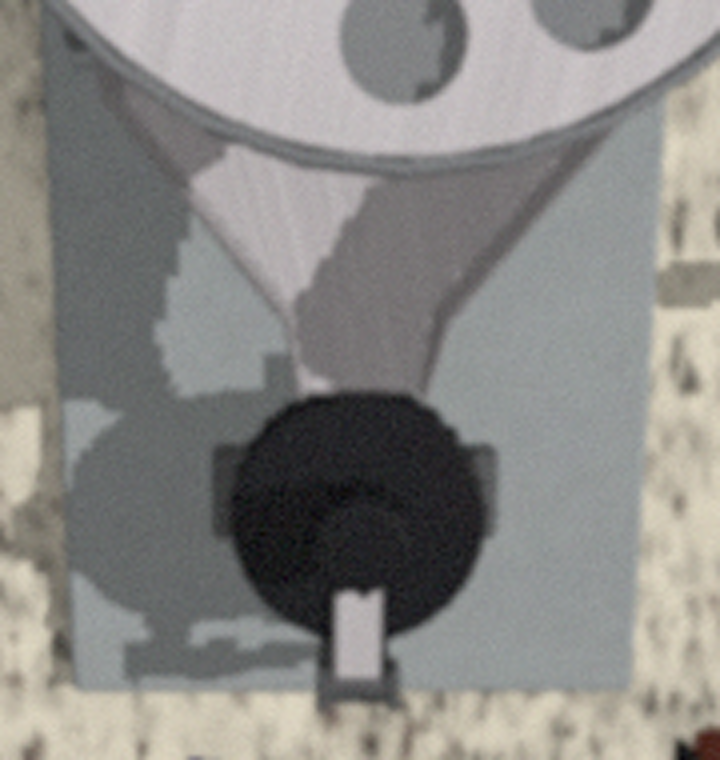

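move_arm(rows=[[10, 50, 20, 0, -1], [12, 90, 40, 0, -1], [12, 90, 40, 0, -1], [12, 90, 40, 0, -1]])

```text
t: 2.33
ee_pos: [591.8, 193.1, 368.6]
orientation: [1.236, 1.191, -1.242]
ft_force: [-0.8, 0.1, -0.6]
width: 87.6
```

```bash
python3 - <<'E'
from h import *
o=st(); im=get_image('wrist'); cv2.imwrite('pics/d_w.png',im); np.save('d_pose.npy',np.r_[o['ee_pos'],o['orientation']])
E
```

```text
t 2.33 tcp [591.81 193.09 368.58] rv [ 1.24  1.19 -1.24] q [ 0.3   0.3   1.48 -0.    1.37  0.34] F [-0.79  0.13 -0.57] M [-0.07 -0.1  -0.  ] w 87.6
```

View pics/d_w.png

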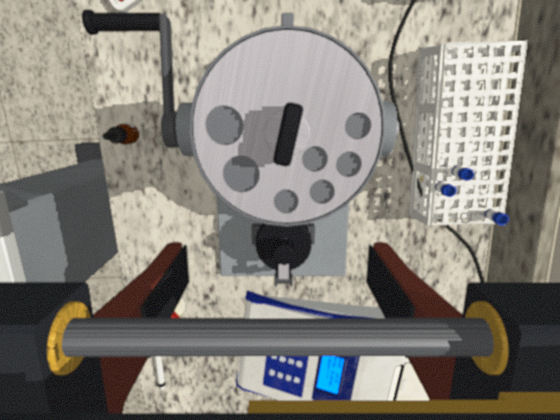

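```bash
python3 - <<'E'
from h import *
im=cv2.imread('pics/d_w.png'); crop(im,180,400,5,235,3,'d1'); crop(im,255,315,90,175,7,'d2')
E
```

```text
(no output)
```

View pics/d1.png

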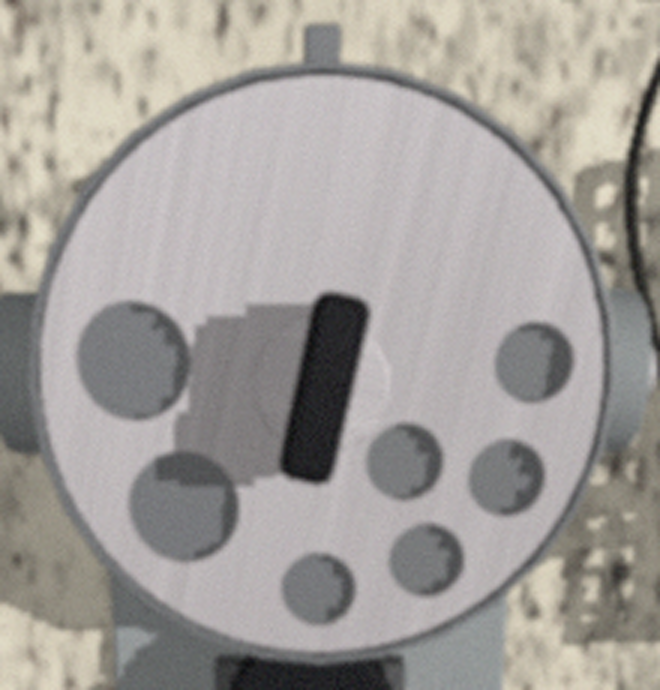

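View pics/d2.png

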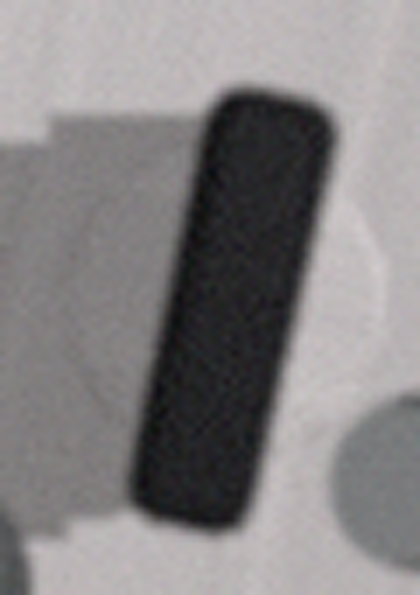

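```bash
cat >> h.py <<'E'
def camat(f):
    p=np.load(f); return cam('wrist',{'ee_pos':p[:3],'orientation':p[3:]})
E
python3 - <<'E'
from h import *
C=camat('d_pose.npy');K=camat('c_pose.npy')
w=lambda x,y:(180+x/3,5+y/3)
for z in (275,280,285): 
    a,b=onz('wrist',w(42,362),z,C),onz('wrist',w(606,362),z,C)
    t,bt=onz('wrist',w(322,72),z,C),onz('wrist',w(322,652),z,C)
    print(z,np.linalg.norm(a-b),np.linalg.norm(t-bt),(a+b)/2,(t+bt)/2)
v=lambda x,y:(255+x/7,90+y/7)
for z in (300,305):
    a,b=onz('wrist',v(275,93),z,C),onz('wrist',v(190,525),z,C); d=a-b
    print('bar',z,(a+b)/2,np.linalg.norm(d),'ang',np.arctan2(d[1],d[0])-np.pi/2)
print('nib',onz('wrist',w(321,45),265,C))
k=lambda x,y:(200+x/4,60+y/4)
print('knob tri',tri([ray('wrist',k(363,540),K),ray('scene',S(405,253)),ray('side',D(313,412))]))
print('knobtop z95',onz('wrist',k(363,540),95,K))
for z in(62,66):print('cap',onz('wrist',k(234,510),z,K),onz('wrist',k(486,510),z,K))
print('corners',onz('wrist',k(78,690),10,K),onz('wrist',k(633,690),10,K),'cup' )
print('strap end/hinge',onz('wrist',k(357,682),62,K))
bead=(88,22); print('bead',tri([ray('wrist',bead,C),ray('scene',S(215,385)),ray('side',D(142,84))]))
print('pin start',onz('wrist',(160,22),214,C))
E
```

```text
275 130.4005048741086 131.3690557504947 [600.42 254.49 275.  ] [599.88 249.92 275.  ]
280 127.83621350606023 128.78571808615908 [600.3  254.69 280.  ] [599.77 250.21 280.  ]
285 125.27192213801173 126.2023804218234 [600.19 254.89 285.  ] [599.66 250.5  285.  ]
bar 300 [599.77 249.86 300.  ] 38.81152374600616 ang -0.23024600791845318
bar 305 [599.65 250.18 305.  ] 37.96507995362211 ang -0.23024600791845184
nib [602.27 323.07 265.  ]
knob tri (array([594.45,  85.87, 100.  ]), [np.float64(0.9339018159595398), np.float64(2.349036341324757), np.float64(2.1804972600336336)])
knobtop z95 [594.39  85.64  95.  ]
cap [556.17  88.84  62.  ] [633.1   85.94  62.  ]
cap [556.43  89.67  66.  ] [632.64  86.8   66.  ]
corners [494.15  15.1   10.  ] [690.81   7.75  10.  ] cup
strap end/hinge [592.1   32.07  62.  ]
bead (array([448.21, 340.04, 213.9 ]), [np.float64(3.7133735758540043), np.float64(1.2006756139735317), np.float64(3.395823789005632)])
pin start [502.05 337.06 214.  ]
```

```bash
python3 - <<'E'
from h import *
a=get_image('side');b=get_image('scene');cv2.imwrite('pics/e_side.png',a);cv2.imwrite('pics/e_sc.png',b)
crop(a,200,400,10,260,2.4,'e1');crop(b,100,340,60,300,2.4,'e2')
p=cv2.imread('pics/e1.png');q=cv2.imread('pics/e2.png');h=min(p.shape[0],q.shape[0]);m=np.hstack([p[:h],q[:h]]);cv2.imwrite('pics/e3.png',cv2.resize(m,(790,int(h*790/m.shape[1]))))
E
```

```text
(no output)
```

View pics/e3.png

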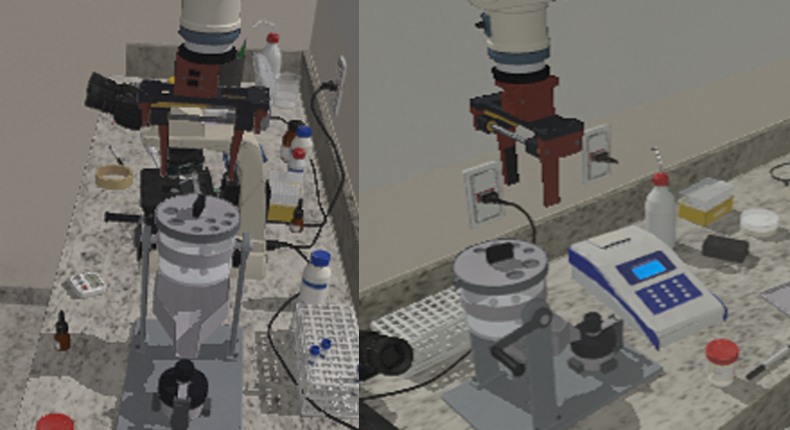

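move_arm(rows=[[1, -50, 0, 0, -1], [3, -107, 0, 0, -1], [3, -107, -60, 0, -1], [3, -107, -120, 0, -1], [3, -107, -180, 0, -1], [3, -107, -230, 0, -1], [3, -107, -260, 0, -1], [3, -107, -280, 0, -1], [3, -107, -293, 0, -1], [3, -107, -293, 0, -1], [3, -107, -293, 0, -1]])

```text
t: 3.85
ee_pos: [595.9, 86.0, 76.6]
orientation: [1.238, 1.19, -1.242]
ft_force: [-0.2, 0.1, -0.6]
width: 87.6
```

```bash
python3 - <<'E'
from h import *
o=st();M=R.from_rotvec(o['orientation']).as_matrix();print('phi',np.arctan2(M[1,1],M[0,1]))
a=get_image('side');b=get_image('wrist');crop(a,240,360,140,280,3.5,'f1');cv2.imwrite('pics/f_w.png',b);cv2.imwrite('pics/f_s.png',a)
p=cv2.imread('pics/f1.png');m=np.hstack([cv2.resize(p,(360,420)),b[:,60:500]]);cv2.imwrite('pics/f3.png',m)
E
```

```text
t 3.85 tcp [595.86  86.    76.59] rv [ 1.24  1.19 -1.24] q [ 0.12  0.59  1.76 -0.    0.8   0.17] F [-0.22  0.05 -0.64] M [-0.02 -0.09  0.01] w 87.6
phi -0.0415596618519724
```

View pics/f3.png

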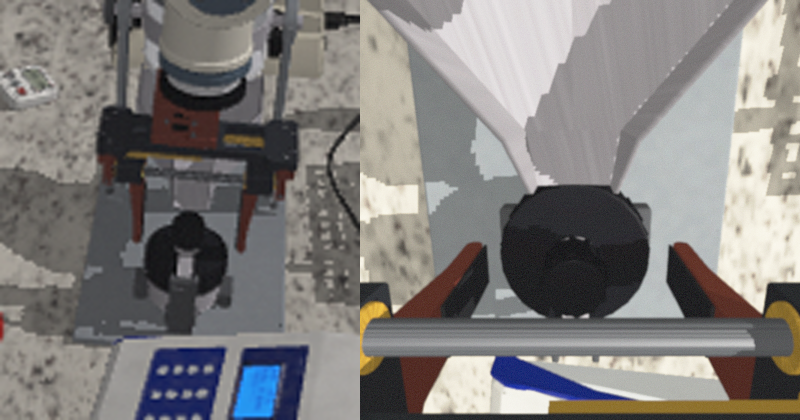

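move_arm(rows=[[-1, 0, -3, 0, -1], [-1, 0, -3, 0, 0.3], [-1, 0, -3, 0, 1], [-1, 0, -3, 0, 1], [-1, 0, -3, 0, 1], [-1, 0, -3, 0, 1], [-1, 0, -3, 0, 1], [-1, 0, -3, 0, 1]])

```text
t: 4.95
ee_pos: [594.6, 86.1, 73.6]
orientation: [1.238, 1.19, -1.242]
ft_force: [-0.7, -0.2, 0.3]
width: 27.5
```

move_arm(rows=[[0, 0, 0, 0.15, 1], [0, 0, 0, 0.3, 1], [0, 0, 0, 0.45, 1], [0, 0, 0, 0.6, 1], [0, 0, 0, 0.75, 1], [0, 0, 0, 0.9, 1], [0, 0, 0, 1.05, 1], [0, 0, 0, 1.2, 1], [0, 0, 0, 1.35, 1], [0, 0, 0, 1.5, 1], [0, 0, 0, 1.6, 1], [0, 0, 0, 1.6, 1]])

```text
t: 6.45
ee_pos: [594.0, 85.5, 73.5]
orientation: [0.009, 1.571, -0.013]
ft_force: [-1.7, -3.9, -0.3]
width: 27.5
```

```bash
python3 - <<'E'
from h import *
o=st();M=R.from_rotvec(o['orientation']).as_matrix();print('phi',np.arctan2(M[1,1],M[0,1]))
a=get_image('side');b=get_image('wrist');crop(a,240,360,140,280,3.5,'g1')
p=cv2.imread('pics/g1.png');m=np.hstack([cv2.resize(p,(360,420)),b[:,60:500]]);cv2.imwrite('pics/g3.png',m)
E
```

```text
t 6.45 tcp [594.03  85.52  73.46] rv [ 0.01  1.57 -0.01] q [ 0.12  0.59  1.77 -0.    0.79 -1.43] F [-1.75 -3.88 -0.33] M [-0.63  0.18 -0.34] w 27.5
phi 1.557020827189373
```

View pics/g3.png

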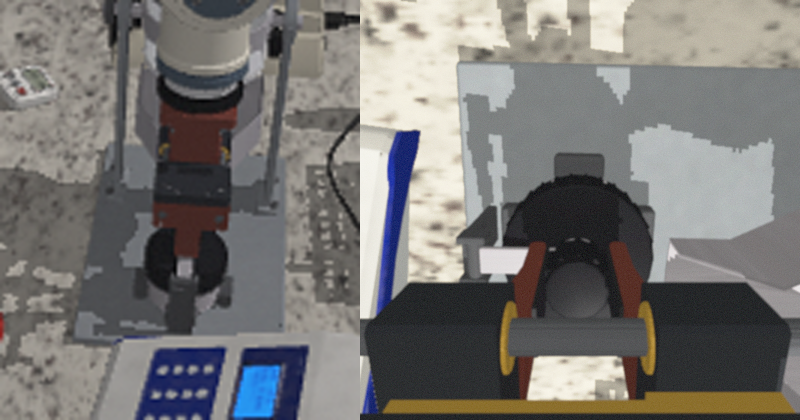

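move_arm(rows=[[0, 0, 0, 0, 0.1], [0, 0, 0, 0, 0.1], [0, 0, 15, 0, 0.1], [0, 0, 35, -0.15, 0.1], [0, 0, 35, -0.33, 0.1], [0, 0, 35, -0.51, 0.1], [0, 0, 35, -0.69, 0.1], [0, 0, 35, -0.87, 0.1], [0, 0, 35, -1.05, 0.1], [0, 0, 35, -1.23, 0.1], [0, 0, 35, -1.41, 0.1], [0, 0, 35, -1.59, 0.1]])

```text
t: 8.05
ee_pos: [594.6, 85.8, 109.7]
orientation: [1.238, 1.192, -1.239]
ft_force: [-0.1, 0.1, 0.5]
width: 39.5
```

move_arm(rows=[[0, 0, 0, 0, 0.1], [0, -4, -15, 0, 0.1], [0, -4, -34, 0, 0.1], [0, -4, -34, 0, 0.1], [0, -4, -34, 0, 1], [0, -4, -34, 0, 1], [0, -4, -34, 0, 1], [0, -4, -34, 0, 1]])

```text
t: 9.05
ee_pos: [594.4, 81.9, 75.7]
orientation: [1.238, 1.192, -1.239]
ft_force: [-1.6, 0.5, -2.3]
width: 27.5
```

```bash
python3 - <<'E'
from h import *
o=st();M=R.from_rotvec(o['orientation']).as_matrix();print('phi',np.arctan2(M[1,1],M[0,1]))
a0=np.arctan2(19.5,51);r=np.hypot(51,19.5)
for th in np.arange(0,1.86,.15): print(round(th,2),(r*np.cos(a0+th)-51).round(1),(r*np.sin(a0+th)-19.5).round(1))
E
```

```text
t 9.05 tcp [594.43  81.9   75.74] rv [ 1.24  1.19 -1.24] q [0.12 0.58 1.77 0.   0.79 0.16] F [-1.62  0.5  -2.26] M [ 0.12  0.09 -0.03] w 27.5
phi -0.039448148116992064
0.0 0.0 0.0
0.15 -3.5 7.4
0.3 -8.0 14.2
0.45 -13.6 20.2
0.6 -19.9 25.4
0.75 -27.0 29.5
0.9 -34.6 32.6
1.05 -42.5 34.4
1.2 -50.7 35.1
1.35 -58.9 34.5
1.5 -66.8 32.8
1.65 -74.5 29.8
1.8 -81.6 25.7
```

move_arm(rows=[[0, -3.5, 7.5, 0, 1], [0, -8, 14, 0, 1], [0, -13.5, 20, 0, 1], [-1, -20, 25.5, 0, 1], [-1, -27, 29.5, 0, 1], [-1, -34.5, 32.5, 0, 1], [-1.5, -42.5, 34.5, 0, 1], [-2, -50.5, 35, 0, 1], [-2, -59, 34.5, 0, 1], [-2, -66.5, 33, 0, 1], [-2, -66.5, 33, 0, 1]])

```text
t: 10.42
ee_pos: [592.2, 14.1, 109.2]
orientation: [1.237, 1.191, -1.24]
ft_force: [-3.9, -0.9, 3.4]
width: 26.4
```

```bash
python3 - <<'E'
from h import *
o=st()
a=get_image('side');b=get_image('wrist');crop(a,240,360,140,280,3.5,'g1')
p=cv2.imread('pics/g1.png');m=np.hstack([cv2.resize(p,(360,420)),b[:,60:500]]);cv2.imwrite('pics/h3.png',m)
E
```

```text
t 10.43 tcp [592.19  14.07 109.18] rv [ 1.24  1.19 -1.24] q [ 0.    0.53  1.77 -0.    0.84  0.04] F [-3.9  -0.86  3.39] M [0.01 0.64 0.02] w 26.4
```

View pics/h3.png

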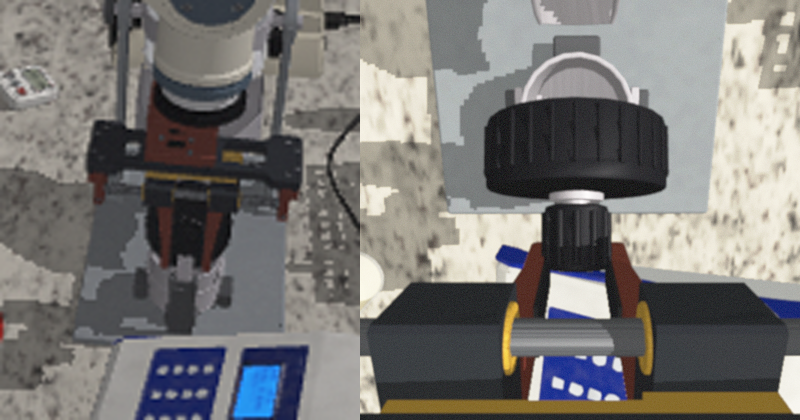

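move_arm(rows=[[0, -4, -1.5, 0, 1], [0, -8, -3, 0, 1], [0, -12, -5, 0, 1], [0, -15, -7, 0, 1], [0, -15, -7, 0, 1]])

```text
t: 11.15
ee_pos: [591.7, -0.7, 102.2]
orientation: [1.236, 1.192, -1.241]
ft_force: [-5.0, -1.4, 3.6]
width: 26.1
```

move_arm(rows=[[0, 0, 0, 0, 0.0], [0, 0, 0, 0, -0.2], [0, -8, 0, 0, -0.2], [0, -20, 20, 0, -0.2], [0, -20, 80, 0, -0.2], [0, -20, 130, 0, -1], [0, -20, 190, 0, -1], [0, -20, 190, 0, -1]])

```text
t: 12.15
ee_pos: [594.9, -21.4, 297.9]
orientation: [1.241, 1.184, -1.233]
ft_force: [0.3, 0.2, -1.4]
width: 79.5
```

```bash
python3 - <<'E'
from h import *
o=st();np.save('i_pose.npy',np.r_[o['ee_pos'],o['orientation']])
a=get_image('side');b=get_image('wrist');crop(a,240,360,140,280,3.5,'g1');cv2.imwrite('pics/i_w.png',b);cv2.imwrite('pics/i_s.png',a)
p=cv2.imread('pics/g1.png');m=np.hstack([cv2.resize(p,(360,420)),b[:,60:500]]);cv2.imwrite('pics/i3.png',m)
crop(a,190,280,330,410,6,'i4')
E
```

```text
t 12.15 tcp [594.9  -21.36 297.94] rv [ 1.24  1.18 -1.23] q [-0.06  0.3   1.63 -0.    1.2  -0.02] F [ 0.28  0.19 -1.4 ] M [-0.04 -0.08 -0.03] w 79.5
```

View pics/i3.png

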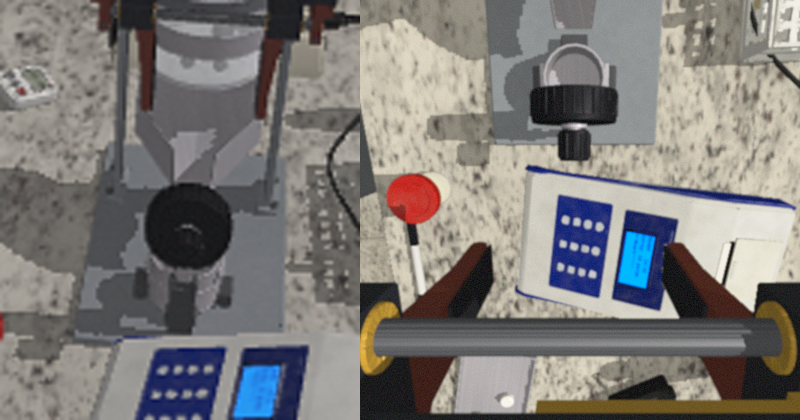

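View pics/i4.png

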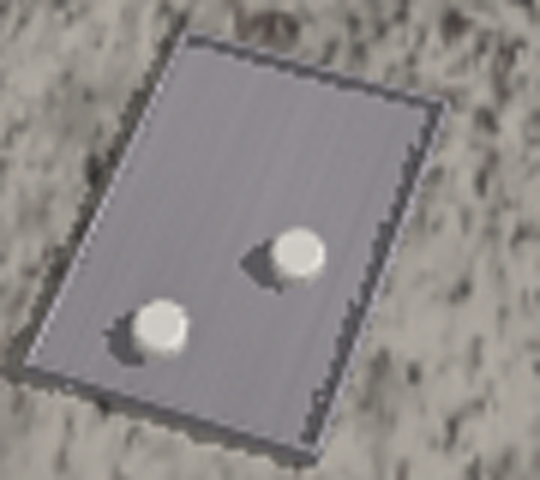

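```bash
python3 - <<'E'
from h import *
C=camat('i_pose.npy')
print(tri([ray('wrist',(274,152),C),ray('side',(240+188/3,140+238/3))]))
a0=np.arctan2(19.5+14,51);r=np.hypot(51,33.5)
for th in(1.5,1.65,1.75,1.85): print(th,85.6-51+r*np.cos(a0+th),82.5-19.5+r*np.sin(a0+th))
E
```

```text
(array([593.8 ,  14.73, 135.85]), [np.float64(0.1037423994226551), np.float64(0.10374239942286678)])
1.5 4.791515233817027 116.24194057267482
1.65 -2.830143782349708 111.18956667612429
1.75 -7.454078058400981 107.2120404263128
1.85 -11.657821887722712 102.79276208311911
```

```bash
python3 - <<'E'
from h import *
a=cv2.imread('pics/i_s.png');b=cv2.imread('pics/i_w.png')
p=cv2.resize(a[190:250,275:335],(400,400),interpolation=cv2.INTER_CUBIC);p=cv2.convertScaleAbs(p,alpha=2.5)
q=cv2.resize(b[30:180,200:350],(400,400),interpolation=cv2.INTER_CUBIC);q=cv2.convertScaleAbs(q,alpha=2)
cv2.imwrite('pics/j.png',np.hstack([p,q]))
C=camat('i_pose.npy')
for th in (1.4,1.55,1.7,1.85):
  a0=np.arctan2(33.5,51);r=np.hypot(51,33.5)
  P=(592.7,34.6+r*np.cos(a0+th),63+r*np.sin(a0+th))
  u=proj('side',P);v=proj('wrist',P,C);print(th,((u-[275,190])*400/60),((v-[200,30])*400/150)+[400,0])
E
```

```text
1.4 [178.34 235.41] [595.13 332.84]
1.55 [177.18 256.72] [596.12 353.89]
1.7 [175.87 279.18] [597.   371.73]
1.85 [174.43 302.23] [597.75 386.03]
```

View pics/j.png

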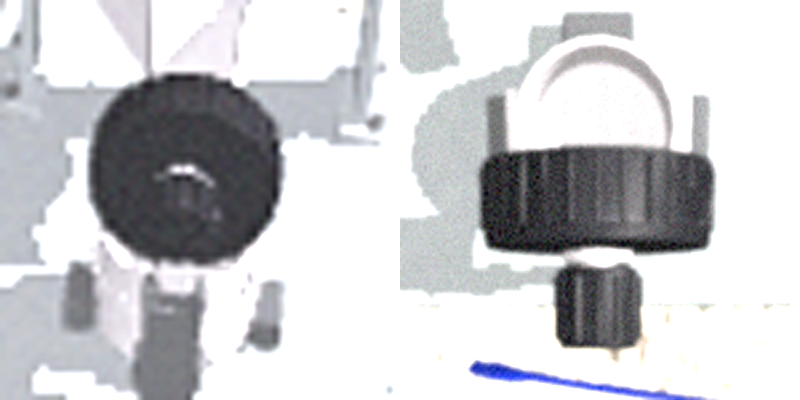

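move_arm(rows=[[0, 60, 0, 0, 1], [-1, 113, 0, 0, 1], [-1, 116, -60, 0, 1], [-1, 116, -120, 0, 1], [-1, 116, -163, 0, 1], [-1, 116, -163, 0, 1], [-1, 100, -163, 0, 1], [-1, 90, -163, 0, 1], [-1, 80, -163, 0, 1], [-1, 72, -163, 0, 1], [-1, 66, -163, 0, 1], [-1, 66, -163, 0, 1]])

```text
t: 13.75
ee_pos: [596.2, 44.7, 136.2]
orientation: [1.245, 1.182, -1.23]
ft_force: [-1.5, 3.6, 25.4]
width: 6.8
```

```bash
python3 - <<'E'
from h import *
o=st()
b=get_image('wrist');cv2.imwrite('pics/k_w.png',b)
E
```

```text
t 13.75 tcp [596.22  44.66 136.15] rv [ 1.25  1.18 -1.23] q [0.05 0.49 1.76 0.   0.88 0.1 ] F [-1.51  3.62 25.42] M [0.47 0.02 0.03] w 6.8
```

View pics/k_w.png

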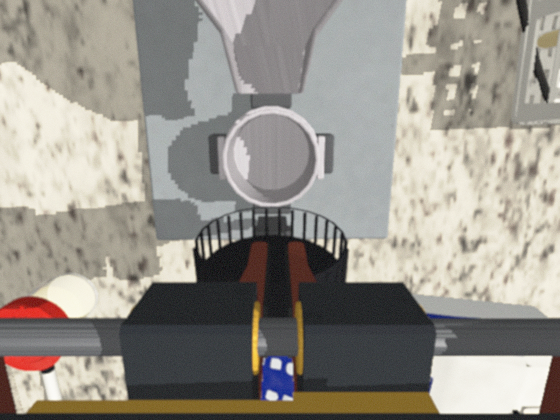

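move_arm(rows=[[0, 1, 3, 0, 1], [0, 1, 6, 0, 1]])

```text
t: 14.05
ee_pos: [592.3, 44.2, 138.9]
orientation: [1.241, 1.186, -1.237]
ft_force: [3.1, -3.5, -38.9]
width: 6.9
```

```bash
python3 - <<'E'
from h import *
o=st()
a=get_image('side');b=get_image('scene')
p=cv2.resize(a[150:270,250:370],(400,400),interpolation=cv2.INTER_CUBIC);q=cv2.resize(b[170:290,180:300],(400,400),interpolation=cv2.INTER_CUBIC)
cv2.imwrite('pics/l.png',cv2.convertScaleAbs(np.hstack([p,q]),alpha=1.7))
E
```

```text
t 14.05 tcp [592.3   44.18 138.9 ] rv [ 1.24  1.19 -1.24] q [ 0.05  0.48  1.76 -0.    0.9   0.1 ] F [  3.08  -3.46 -38.88] M [-0.67 -0.67 -0.02] w 6.9
```

View pics/l.png

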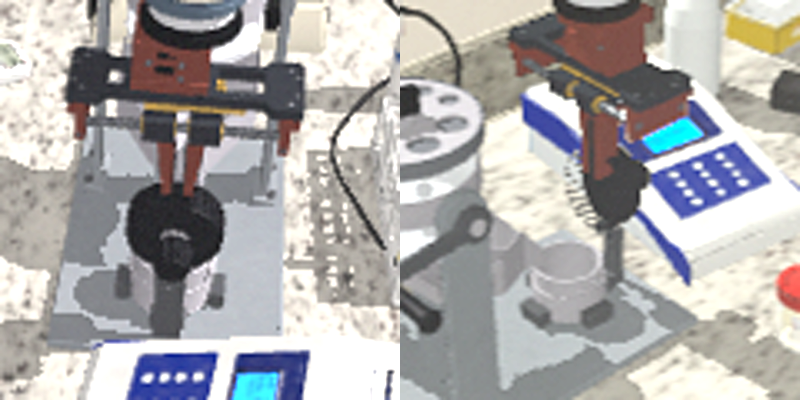

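move_arm(rows=[[0, 0, -2, 0, 0.6], [0, 0, -2, 0, 0.6], [0, 0, -2, 0, 0.6]])

```text
t: 14.52
ee_pos: [593.5, 44.1, 137.9]
orientation: [1.242, 1.184, -1.235]
ft_force: [-0.4, 0.1, 0.3]
width: 17.7
```

```bash
python3 - <<'E'
from h import *
o=st()
b=get_image('wrist')
cv2.imwrite('pics/m.png',cv2.convertScaleAbs(cv2.resize(b[190:320,170:370],(800,520)),alpha=2.2))
E
```

```text
t 14.53 tcp [593.46  44.08 137.9 ] rv [ 1.24  1.18 -1.24] q [ 0.05  0.48  1.76 -0.    0.89  0.1 ] F [-0.38  0.09  0.35] M [ 0.01 -0.1  -0.02] w 17.7
```

View pics/m.png

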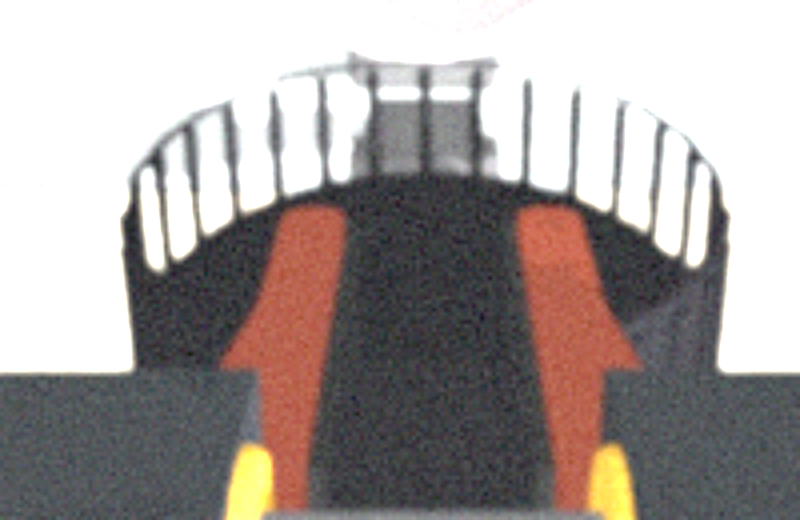

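move_arm(rows=[[0, -3, 3, 0, 0.6], [0, -6, 3, 0, 0.6], [0, -9, 2, 0, 0.6]])

```text
t: 14.95
ee_pos: [593.7, 35.0, 140.2]
orientation: [1.242, 1.184, -1.234]
ft_force: [0.4, 0.7, 0.8]
width: 17.5
```

move_arm(rows=[[0, -4, -1, 0, 0.6], [0, -8, -2, 0, 0.6], [0, -12, -3, 0, 0.6]])

```text
t: 15.32
ee_pos: [594.3, 29.0, 138.9]
orientation: [1.253, 1.189, -1.231]
ft_force: [-5.0, 39.5, 18.1]
width: 17.9
```

```bash
python3 - <<'E'
from h import *
o=st()
a=get_image('side');b=get_image('scene')
p=cv2.resize(a[150:270,250:370],(400,400),interpolation=cv2.INTER_CUBIC);q=cv2.resize(b[170:290,180:300],(400,400),interpolation=cv2.INTER_CUBIC)
cv2.imwrite('pics/l2.png',cv2.convertScaleAbs(np.hstack([p,q]),alpha=1.7))
E
```

```text
t 15.32 tcp [594.3   28.97 138.92] rv [ 1.25  1.19 -1.23] q [0.02 0.48 1.76 0.01 0.89 0.06] F [-4.99 39.48 18.14] M [6.81 0.95 0.02] w 17.9
```

View pics/l2.png

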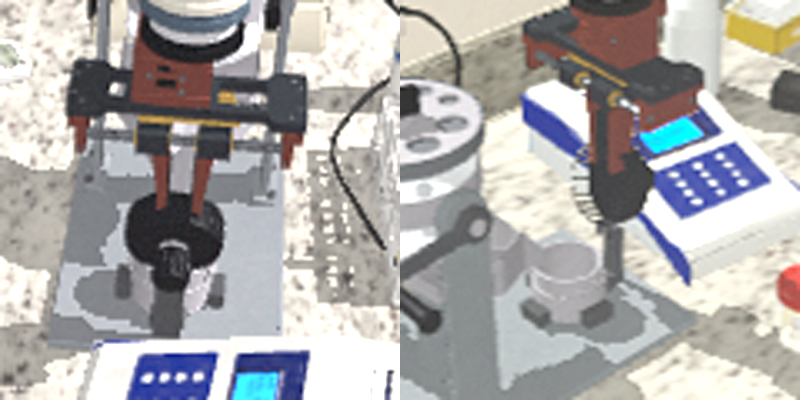

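move_arm(rows=[[0, 8, 0, 0, 0.6], [0, 13, 3, 0, 0.6], [0, 15, 30, 0, 0.6], [0, 15, 80, 0, 0.6], [0, 10, 130, 0, 0.6], [0, -30, 150, 0, 0], [-20, -90, 150, 0, -0.4], [-40, -150, 150, 0, -0.4], [-60, -210, 150, 0, -0.4], [-80, -265, 120, 0, -0.4], [-100, -320, 80, 0, -0.4], [-120, -370, 40, 0, -0.4]])

```text
t: 16.92
ee_pos: [478.4, -329.4, 188.9]
orientation: [1.253, 1.188, -1.232]
ft_force: [1.2, -0.5, 0.3]
width: 61.3
```

```bash
python3 - <<'E'
from h import *
o=st();np.save('n_pose.npy',np.r_[o['ee_pos'],o['orientation']]);b=get_image('wrist');a=get_image('side')
cv2.imwrite('pics/n_w.png',b);cv2.imwrite('pics/n_s.png',a);
m=np.hstack([cv2.resize(a[150:270,240:360],(420,420)),cv2.resize(b,(380,420))])
cv2.imwrite('pics/n3.png',m)
E
```

```text
t 16.93 tcp [ 478.39 -329.4   188.9 ] rv [ 1.25  1.19 -1.23] q [-0.63  0.4   1.76  0.01  0.98 -0.59] F [ 1.17 -0.53  0.3 ] M [-0.04 -0.11  0.02] w 61.3
```

View pics/n3.png

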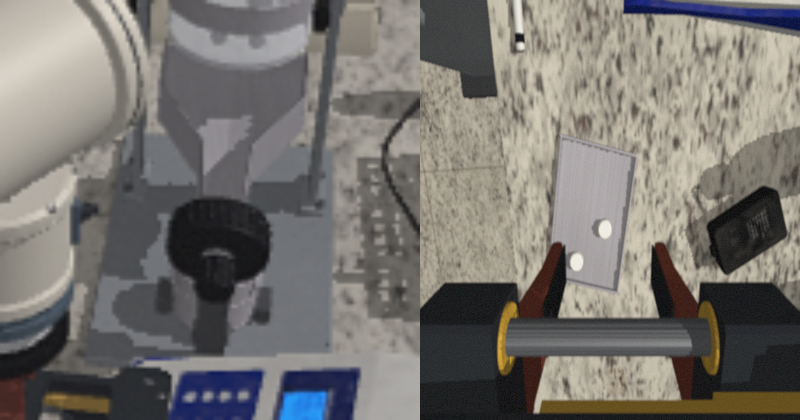

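```bash
cat >> h.py <<'E'
def tabs(im,n,C,roi,z=13):
    x0,x1,y0,y1=roi; g=cv2.inRange(im,(190,190,190),(255,255,255)); m=np.zeros_like(g); m[y0:y1,x0:x1]=g[y0:y1,x0:x1]
    k,l,s,c=cv2.connectedComponentsWithStats(m)
    return [(c[i],s[i,2:5],onz(n,c[i],z,C)) for i in range(1,k) if s[i,4]>25]
E
python3 - <<'E'
from h import *
C=camat('n_pose.npy')
for t in tabs(cv2.imread('pics/n_w.png'),'wrist',C,(185,320,130,300)):print(t)
for t in tabs(cv2.imread('pics/n_s.png'),'side',None,(190,280,330,410)):print(t)
M=R.from_rotvec(np.load('n_pose.npy')[3:]).as_matrix();print(np.arctan2(M[1,1],M[0,1]),M[:,0])
E
```

```text
(array([272.92, 229.27]), array([ 19,  19, 273], dtype=int32), array([ 472.8 , -368.97,   13.  ]))
(array([230.83, 261.77]), array([ 19,  18, 256], dtype=int32), array([ 428.49, -401.56,   13.  ]))
(array([239.42, 371.7 ]), array([ 8,  7, 43], dtype=int32), array([ 473.5 , -369.64,   13.  ]))
(array([216.57, 383.8 ]), array([ 8,  8, 49], dtype=int32), array([ 429.23, -402.47,   13.  ]))
-0.0448316395597314 [ 0.01  0.01 -1.  ]
```

move_arm(rows=[[-5.4, -40, -40, 0, 0.25], [-5.4, -40, -90, 0, 0.25], [-5.4, -40, -130, 0, 0.25], [-5.4, -40, -160, 0, 0.25], [-5.4, -40, -175, 0, 0.25], [-5.4, -40, -183, 0, 0.25], [-5.4, -40, -183, 0, 0.25], [-5.4, -40, -183, 0, 1], [-5.4, -40, -183, 0, 1], [-5.4, -40, -183, 0, 1], [-5.4, -40, -183, 0, 1]])

```text
t: 18.4
ee_pos: [470.2, -370.3, 3.4]
orientation: [1.255, 1.192, -1.237]
ft_force: [-1.2, 0.4, 6.5]
width: 18.6
```

move_arm(rows=[[0, 0, 10, 0, 1], [0, 0, 40, 0, 1], [0, 0, 80, 0, 1], [0, 0, 120, 0, 1], [0, 0, 120, 0, 1]])

```text
t: 19.02
ee_pos: [472.1, -371.8, 127.2]
orientation: [1.254, 1.185, -1.235]
ft_force: [-0.1, -0.1, -0.6]
width: 18.8
```

```bash
python3 - <<'E'
from h import *
o=st();b=get_image('wrist');a=get_image('side')
m=np.hstack([cv2.resize(a[300:420,180:300],(420,420)),cv2.resize(b,(380,420))])
cv2.imwrite('pics/o3.png',m)
E
```

```text
t 19.02 tcp [ 472.15 -371.82  127.21] rv [ 1.25  1.19 -1.24] q [-0.69  0.51  1.75  0.01  0.88 -0.65] F [-0.07 -0.13 -0.6 ] M [-0.03 -0.11 -0.04] w 18.8
```

View pics/o3.png

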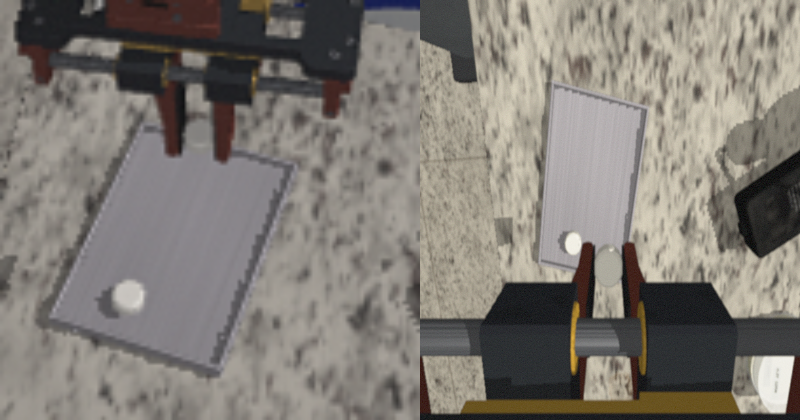

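move_arm(rows=[[10, 40, 60, 0, 1], [25, 100, 110, 0, 1], [40, 160, 110, 0, 1], [56, 220, 110, 0, 1], [72, 280, 110, 0, 1], [88, 340, 110, 0, 1], [106, 400, 110, 0, 1], [122, 457, 110, 0, 1], [122, 457, 60, 0, 1], [122, 457, 10, 0, 1], [122, 457, -40, 0, 1], [122, 457, -75, 0, 1]])

```text
t: 20.62
ee_pos: [589.7, 86.6, 44.8]
orientation: [1.252, 1.195, -1.241]
ft_force: [0.6, 0.1, 0.3]
width: 19.1
```

move_arm(rows=[[0, 0, -3, 0, 1]])

```text
t: 20.75
ee_pos: [586.6, 86.3, 38.0]
orientation: [1.247, 1.2, -1.247]
ft_force: [0.2, 0.1, 0.8]
width: 19.2
```

```bash
python3 - <<'E'
from h import *
o=st();b=get_image('wrist');a=get_image('side')
m=np.hstack([cv2.resize(a[150:270,240:360],(400,400)),cv2.resize(b[100:400],(400,400))])
cv2.imwrite('pics/p3.png',m)
E
```

```text
t 20.75 tcp [586.63  86.29  38.  ] rv [ 1.25  1.2  -1.25] q [0.12 0.64 1.79 0.02 0.72 0.16] F [0.17 0.14 0.77] M [-0.05 -0.09 -0.03] w 19.2
```

View pics/p3.png

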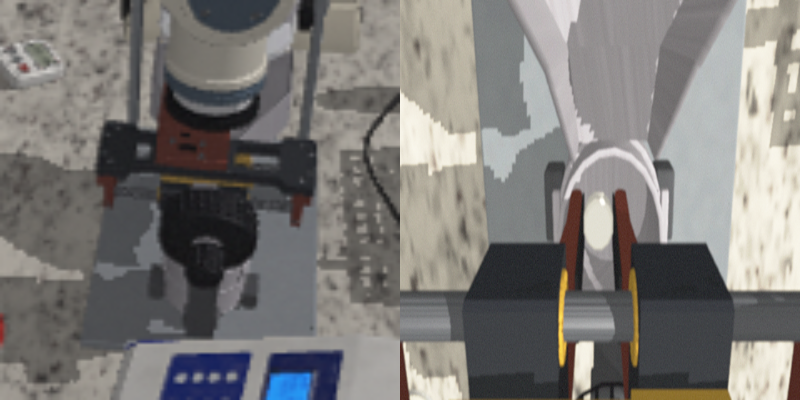

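move_arm(rows=[[8, 0, 2, 0, 1], [8, 0, 2, 0, 1], [8, 0, 2, 0, 0.4], [8, 0, 2, 0, 0.4], [8, 0, 2, 0, 0.4], [8, 0, 30, 0, 0.4], [8, 0, 80, 0, 0.4], [8, 0, 130, 0, 0.4], [8, 0, 180, 0, 0.4], [8, 0, 180, 0, 0.4]])

```text
t: 22.1
ee_pos: [599.1, 86.8, 225.1]
orientation: [1.255, 1.192, -1.237]
ft_force: [-0.5, -0.4, -0.7]
width: 26.5
```

```bash
python3 - <<'E'
from h import *
o=st();b=get_image('wrist');a=get_image('side')
m=np.hstack([cv2.resize(a[300:420,180:300],(400,400)),cv2.resize(b[60:360,130:430],(400,400))])
cv2.imwrite('pics/q3.png',m)
for t in tabs(a,'side',None,(190,280,330,410)):print(t)
E
```

```text
t 22.1 tcp [599.09  86.82 225.09] rv [ 1.25  1.19 -1.24] q [0.12 0.39 1.68 0.01 1.07 0.16] F [-0.5  -0.37 -0.72] M [-0.04 -0.05 -0.01] w 26.5
(array([216.57, 383.8 ]), array([ 8,  8, 49], dtype=int32), array([ 429.23, -402.47,   13.  ]))
```

View pics/q3.png

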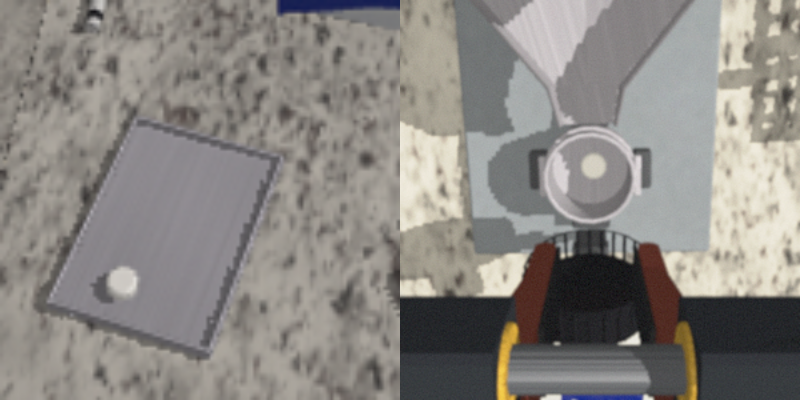

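move_arm(rows=[[-15, -30, 20, 0, 0.25], [-30, -90, 20, 0, 0.25], [-50, -150, 20, 0, 0.25], [-70, -210, 20, 0, 0.25], [-90, -270, 10, 0, 0.25], [-112, -330, -20, 0, 0.25], [-135, -390, -60, 0, 0.25], [-155, -440, -100, 0, 0.25], [-170, -489, -140, 0, 0.25], [-170, -489, -170, 0, 0.25], [-170, -489, -170, 0, 0.25]])

```text
t: 23.58
ee_pos: [422.3, -400.7, 45.3]
orientation: [1.254, 1.207, -1.248]
ft_force: [0.4, -0.2, 0.0]
width: 33.1
```

```bash
python3 - <<'E'
from h import *
o=st();a=get_image('side');b=get_image('wrist');cv2.imwrite('pics/r.png',b)
for t in tabs(a,'side',None,(190,280,330,410)):print(t)
for t in tabs(b,'wrist',cam('wrist',o),(100,450,0,300)):print(t)
E
```

```text
t 23.57 tcp [ 422.34 -400.74   45.31] rv [ 1.25  1.21 -1.25] q [-0.78  0.62  1.8   0.01  0.74 -0.74] F [ 0.36 -0.17  0.02] M [ 0.03 -0.07  0.03] w 33.1
(array([431.91, 128.16]), array([ 35, 126, 211], dtype=int32), array([ 505.79, -341.51,   13.  ]))
(array([286.19, 240.53]), array([ 31,  31, 758], dtype=int32), array([ 426.21, -400.55,   13.  ]))
```

View pics/r.png

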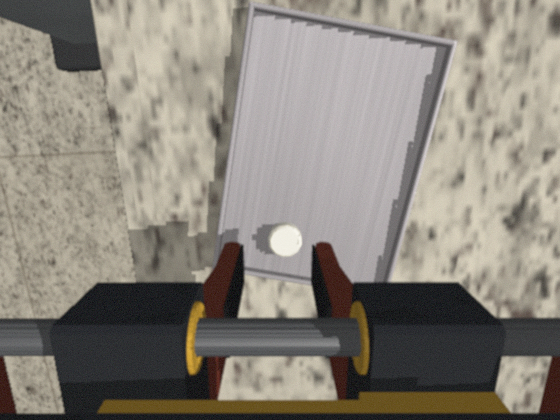

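move_arm(rows=[[5, -1, 0, 0, 0.25], [5, -1, -20, 0, 0.25], [5, -1, -32, 0, 0.25], [5, -1, -38.5, 0, 0.25], [5, -1, -38.5, 0, 0.25], [5, -1, -38.5, 0, 1], [5, -1, -38.5, 0, 1], [5, -1, -38.5, 0, 1], [5, -1, -38.5, 0, 1]])

```text
t: 24.8
ee_pos: [430.7, -402.6, 11.4]
orientation: [1.251, 1.2, -1.244]
ft_force: [-0.6, 0.5, 1.6]
width: 17.1
```

move_arm(rows=[[0, 0, 10, 0, 1], [0, 0, 40, 0, 1], [0, 0, 90, 0, 1], [0, 0, 130, 0, 1], [0, 0, 130, 0, 1]])

```text
t: 25.42
ee_pos: [432.4, -404.2, 145.5]
orientation: [1.25, 1.192, -1.243]
ft_force: [-0.4, -0.2, -1.1]
width: 16.6
```

```bash
python3 - <<'E'
from h import *
o=st();b=get_image('wrist');a=get_image('side')
m=np.hstack([cv2.resize(a[300:420,180:300],(420,420)),cv2.resize(b,(380,420))])
cv2.imwrite('pics/s3.png',m)
E
```

```text
t 25.43 tcp [ 432.43 -404.22  145.5 ] rv [ 1.25  1.19 -1.24] q [-0.77  0.47  1.75  0.01  0.92 -0.73] F [-0.38 -0.23 -1.06] M [-0.06 -0.08  0.01] w 16.6
```

View pics/s3.png

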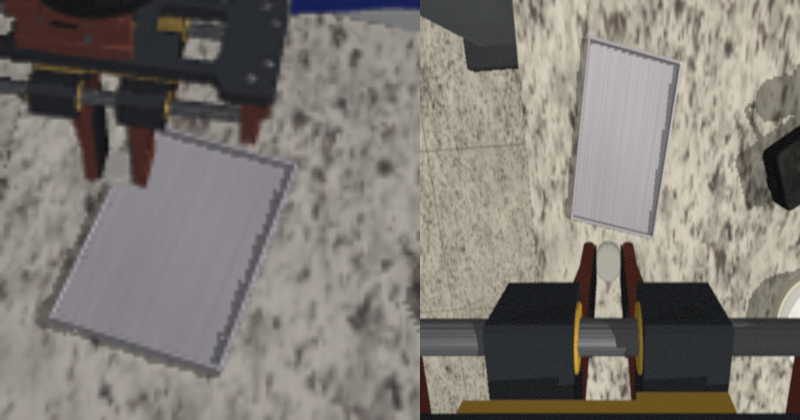

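move_arm(rows=[[15, 40, 50, 0, 1], [35, 100, 90, 0, 1], [55, 160, 90, 0, 1], [75, 220, 90, 0, 1], [95, 280, 90, 0, 1], [115, 340, 90, 0, 1], [135, 400, 90, 0, 1], [150, 455, 90, 0, 1], [162, 490, 80, 0, 1], [162, 490, 40, 0, 1], [162, 490, 0, 0, 1], [162, 490, 0, 0, 1]])

```text
t: 27.02
ee_pos: [589.1, 87.3, 137.5]
orientation: [1.245, 1.205, -1.251]
ft_force: [0.1, -0.5, 0.8]
width: 17.0
```

```bash
python3 - <<'E'
from h import *
o=st();b=get_image('wrist');cv2.imwrite('pics/t.png',b)
E
```

```text
t 27.02 tcp [589.14  87.31 137.46] rv [ 1.25  1.2  -1.25] q [0.12 0.49 1.74 0.02 0.92 0.16] F [ 0.14 -0.5   0.77] M [-0.05 -0.09  0.04] w 17.0
```

View pics/t.png

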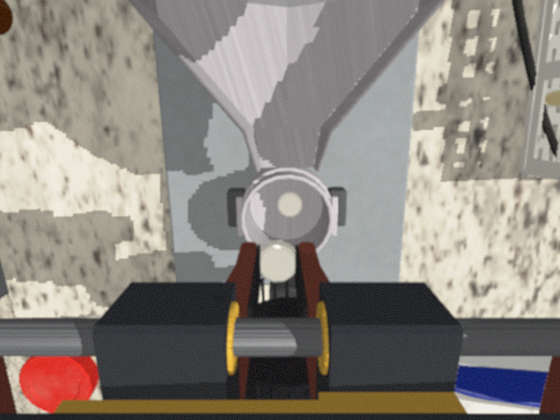

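move_arm(rows=[[5, -1, -30, 0, 1], [5, -1, -60, 0, 1], [5, -1, -80, 0, 1], [5, -1, -92, 0, 1], [5, -1, -92, 0, 1], [5, -1, -92, 0, 0.4], [5, -1, -92, 0, 0.4], [5, -1, -92, 0, 0.4], [5, -1, -60, 0, 0.4], [5, -1, -10, 0, 0.4], [5, -1, 40, 0, 0.4], [5, -1, 90, 0, 0.4]])

```text
t: 28.58
ee_pos: [595.7, 86.4, 231.7]
orientation: [1.248, 1.202, -1.248]
ft_force: [0.5, 0.5, -0.3]
width: 26.7
```

```bash
python3 - <<'E'
from h import *
o=st();b=get_image('wrist');a=get_image('side')
m=np.hstack([cv2.resize(a[300:420,180:300],(400,400)),cv2.resize(b[60:360,130:430],(400,400))])
cv2.imwrite('pics/u3.png',m)
E
```

```text
t 28.57 tcp [595.71  86.35 231.67] rv [ 1.25  1.2  -1.25] q [0.12 0.38 1.67 0.01 1.1  0.16] F [ 0.47  0.52 -0.33] M [-0.05 -0.09 -0.02] w 26.7
```

View pics/u3.png

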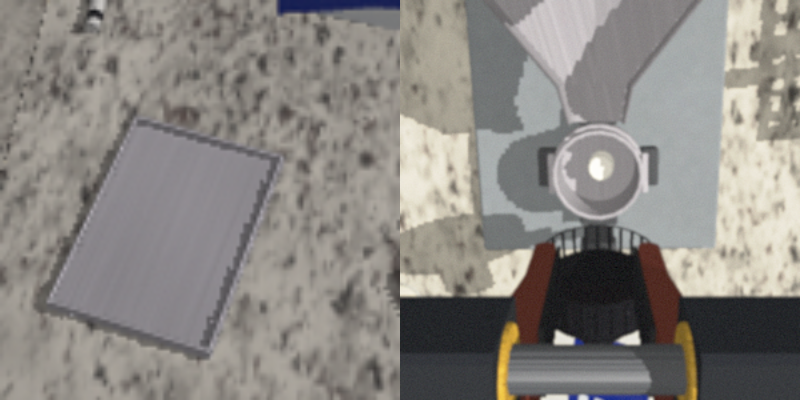

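```bash
cat >> h.py <<'E'
def phi():
    o=ctrl.get_obs();M=R.from_rotvec(o['orientation']).as_matrix();return np.arctan2(M[1,1],M[0,1]),M[:,0]
E
python3 -c "
from h import *
print(phi())"
```

```text
(np.float64(-0.048840800067820204), array([-0.  ,  0.01, -1.  ]))
```

move_arm(rows=[[0, 0, 60, -0.1, 0.1], [0, 0, 110, -0.18, 0.1], [2, 60, 115, -0.18, 0.1], [4, 120, 115, -0.18, 0.1], [4, 163.5, 110, -0.18, 0.1], [4, 163.5, 110, -0.18, 0.1], [4, 163.5, 90, -0.18, 0.1], [4, 163.5, 70, -0.18, 0.1], [4, 163.5, 70, -0.18, 0.1]])

```text
t: 29.8
ee_pos: [602.3, 248.8, 304.2]
orientation: [1.383, 1.101, -1.374]
ft_force: [-0.4, 0.3, -0.5]
width: 39.7
```

```bash
python3 - <<'E'
from h import *
o=st();print(phi());b=get_image('wrist');cv2.imwrite('pics/v.png',b)
E
```

```text
t 29.8 tcp [602.33 248.76 304.25] rv [ 1.38  1.1  -1.37] q [0.37 0.39 1.49 0.01 1.26 0.59] F [-0.44  0.31 -0.52] M [ 0.02 -0.08  0.02] w 39.7
(np.float64(-0.22971406755111837), array([-0.  ,  0.01, -1.  ]))
```

View pics/v.png

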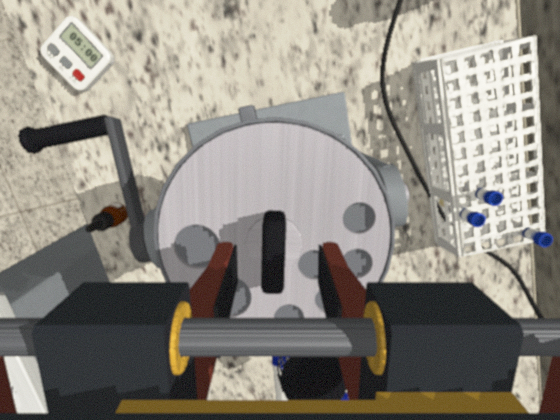

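move_arm(rows=[[-2.5, 1, -15, 0, 0.1], [-2.5, 1, -24, 0, 0.1], [-2.5, 1, -25.5, 0, 0.1], [-2.5, 1, -25.5, 0, 1], [-2.5, 1, -25.5, 0, 1], [-2.5, 1, -25.5, 0, 1], [-2.5, 1, -25.5, 0, 1]])

```text
t: 30.72
ee_pos: [600.4, 250.3, 280.5]
orientation: [1.385, 1.101, -1.372]
ft_force: [-1.5, -0.2, 1.5]
width: 12.0
```

move_arm(rows=[[0, 0, 0, 0.18, 1], [0, 0, 0, 0.36, 1], [0, 0, 0, 0.54, 1], [0, 0, 0, 0.72, 1], [0, 0, 0, 0.9, 1], [0, 0, 0, 1.08, 1], [0, 0, 0, 1.26, 1], [0, 0, 0, 1.44, 1], [0, 0, 0, 1.62, 1], [0, 0, 0, 1.8, 1], [0, 0, 0, 1.8, 1]])

```text
t: 32.1
ee_pos: [600.3, 250.3, 280.5]
orientation: [-0.001, 1.583, -0.003]
ft_force: [-0.8, -0.6, 0.2]
width: 11.9
```

```bash
python3 - <<'E'
from h import *
o=st();print(phi())
E
```

```text
t 32.1 tcp [600.3  250.26 280.48] rv [-0.    1.58 -0.  ] q [ 0.38  0.41  1.51  0.    1.23 -1.19] F [-0.84 -0.57  0.17] M [0.09 0.06 0.11] w 11.9
(np.float64(1.5689954510337063), array([-0.01, -0.  , -1.  ]))
```

move_arm(rows=[[0, 0, 0, 0.18, 1], [0, 0, 0, 0.36, 1], [0, 0, 0, 0.49, 1], [0, 0, 0, 0.49, 1], [0, 0, 0, 0.49, 0.4], [0, 0, 0, 0.49, 0.4], [0, 0, 15, 0.49, 0.4], [0, 0, 50, 0.49, 0.4], [0, 0, 90, 0.4, 0.4], [0, 0, 90, 0.2, 0.4], [0, 0, 90, 0, 0.4]])

```text
t: 33.48
ee_pos: [600.7, 250.4, 372.6]
orientation: [-0.014, 1.58, 0.012]
ft_force: [-0.1, -0.3, -2.2]
width: 26.4
```

move_arm(rows=[[0, -20, 0, -0.18, 0.4], [-5, -40, 0, -0.36, 0.4], [-5, -57, 0, -0.54, 0.4], [-5, -57, 0, -0.72, 0.4], [-5, -57, 0, -0.9, 0.4], [-5, -57, 0, -1.08, 0.4], [-5, -57, 0, -1.26, 0.4], [-5, -57, 0, -1.44, 0.4], [-5, -57, 0, -1.6, 0.4], [-5, -57, 0, -1.6, 0.4]])

```text
t: 34.72
ee_pos: [595.9, 193.5, 373.8]
orientation: [1.225, 1.211, -1.214]
ft_force: [-0.6, -0.3, 0.3]
width: 26.5
```

```bash
python3 - <<'E'
from h import *
o=st();print(phi());b=get_image('wrist');cv2.imwrite('pics/w.png',b);np.save('w_pose.npy',np.r_[o['ee_pos'],o['orientation']])
crop(b,180,400,5,235,3,'w1')
E
```

```text
t 34.73 tcp [595.88 193.49 373.79] rv [ 1.23  1.21 -1.21] q [0.29 0.3  1.47 0.01 1.38 0.3 ] F [-0.55 -0.27  0.35] M [ 0.01 -0.11  0.01] w 26.5
(np.float64(-0.012124711546506245), array([-0.  ,  0.01, -1.  ]))
```

View pics/w1.png

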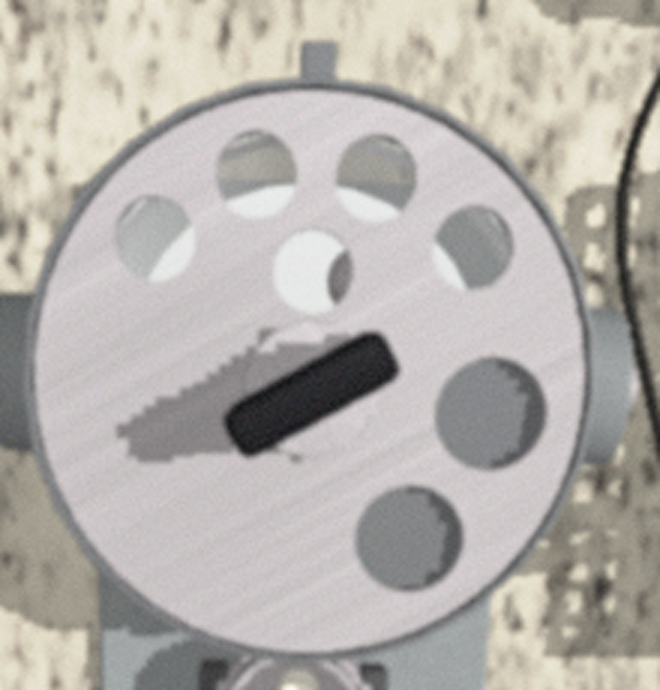

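```bash
python3 - <<'E'
from h import *
print(tri([ray('scene',(122,256)),ray('side',(252,58))]))
print(tri([ray('scene',(62,255)),ray('side',(300,75))]))
s=get_image('scene');cv2.imwrite('pics/x.png',np.hstack([cv2.resize(s[190:340,20:220],(400,300)),cv2.resize(get_image('side')[40:190,200:400],(400,300))]))
C=camat('d_pose.npy'); print('arm',onz('wrist',(166,70),225,C),onz('wrist',(166,28),214,C),'hubouter',onz('wrist',(162,130),225,C),onz('wrist',(178,130),225,C))
E
```

```text
(array([401.01, 515.79, 368.76]), [np.float64(8.243006567253559), np.float64(8.243006567253582)])
(array([560.79, 564.57, 306.33]), [np.float64(2.37917717646715), np.float64(2.379177176467023)])
arm [505.63 299.72 225.  ] [506.3  332.52 214.  ] hubouter [496.55 253.16 225.  ] [509.9  252.63 225.  ]
```

View pics/x.png

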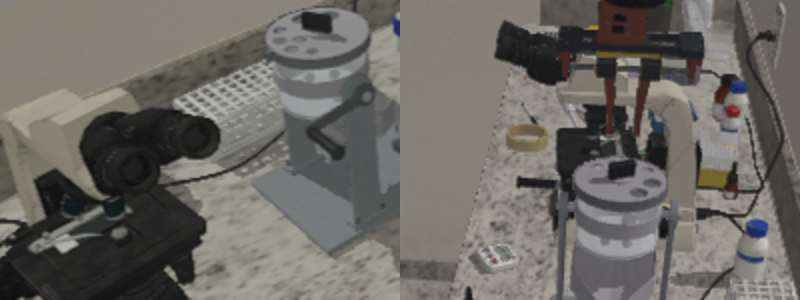

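move_arm(rows=[[-20, 15, 0, 0.18, 0.4], [-40, 35, 0, 0.36, 0.2], [-60, 60, 0, 0.54, 0], [-85, 90, 0, 0.72, 0], [-110, 120, 0, 0.9, 0], [-122, 145, 0, 1.08, 0], [-122, 145, -20, 1.26, 0], [-122, 145, -60, 1.44, 0], [-122, 145, -90, 1.547, 0], [-122, 145, -110, 1.547, 0], [-122, 145, -130, 1.547, 0], [-122, 145, -130, 1.547, 0]])

```text
t: 36.38
ee_pos: [473.1, 337.9, 242.0]
orientation: [0.024, 1.583, -0.028]
ft_force: [0.5, -0.4, 0.1]
width: 43.5
```

```bash
python3 - <<'E'
from h import *
o=st();print(phi());b=get_image('wrist');cv2.imwrite('pics/y.png',b);np.save('y_pose.npy',np.r_[o['ee_pos'],o['orientation']])
E
```

```text
t 36.38 tcp [473.05 337.93 241.96] rv [ 0.02  1.58 -0.03] q [ 0.6   0.34  1.7   0.01  1.11 -0.94] F [ 0.55 -0.39  0.1 ] M [ 0.05 -0.13  0.  ] w 43.5
(np.float64(1.537929215511673), array([-0.01, -0.  , -1.  ]))
```

View pics/y.png

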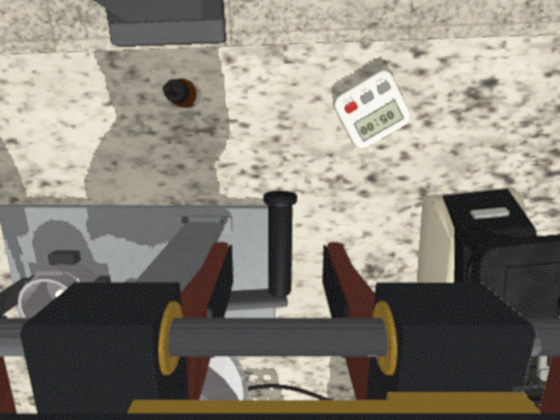

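move_arm(rows=[[0.5, 0.5, -20, 0, 0], [0.5, 0.5, -38, 0, 0], [0.5, 0.5, -45, 0, 0], [0.5, 0.5, -45, 0, 0], [0.5, 0.5, -45, 0, 1], [0.5, 0.5, -45, 0, 1], [0.5, 0.5, -45, 0, 1], [0.5, 0.5, -45, 0, 1]])

```text
t: 37.42
ee_pos: [474.3, 339.2, 198.4]
orientation: [0.026, 1.58, -0.027]
ft_force: [0.1, 1.3, 1.5]
width: 13.4
```

```bash
cat >> h.py <<'E'
def circ(a,b,n):
    a0=np.radians(-7.5)
    f=lambda t:85*np.array([.035*np.cos(a0+t),np.cos(a0+t),np.sin(a0+t)])
    for t in np.linspace(a,b,n+1)[1:]: print(round(t,2),(f(t)-f(a)).round(1).tolist())
E
python3 - <<'E'
from h import *
o=st();circ(0,1.68,11);circ(1.68,2.9,10)
E
```

```text
t 37.42 tcp [474.33 339.2  198.44] rv [ 0.03  1.58 -0.03] q [ 0.6   0.39  1.74  0.01  1.02 -0.94] F [0.1  1.29 1.51] M [ 0.21 -0.08 -0.04] w 13.4
0.15 [0.0, 0.7, 12.9]
0.31 [-0.0, -0.6, 25.9]
0.46 [-0.1, -3.8, 38.4]
0.61 [-0.3, -8.9, 50.3]
0.76 [-0.6, -15.7, 61.4]
0.92 [-0.8, -24.2, 71.2]
1.07 [-1.2, -34.0, 79.6]
1.22 [-1.6, -45.0, 86.5]
1.37 [-2.0, -57.0, 91.6]
1.53 [-2.4, -69.5, 94.8]
1.68 [-2.9, -82.4, 96.1]
1.8 [-0.4, -10.4, -0.4]
1.92 [-0.7, -20.6, -2.1]
2.05 [-1.1, -30.5, -5.0]
2.17 [-1.4, -40.1, -9.1]
2.29 [-1.7, -49.0, -14.3]
2.41 [-2.0, -57.3, -20.5]
2.53 [-2.3, -64.7, -27.8]
2.66 [-2.5, -71.2, -35.8]
2.78 [-2.7, -76.7, -44.6]
2.9 [-2.8, -81.0, -54.0]
```

move_arm(rows=[[0, 0.7, 13, 0, 1], [0, -0.6, 26, 0, 1], [0, -4, 38.5, 0, 1], [-0.3, -9, 50.5, 0, 1], [-0.6, -15.7, 61.5, 0, 1], [-0.8, -24, 71, 0, 1], [-1.2, -34, 79.5, 0, 1], [-1.6, -45, 86.5, 0, 1], [-2, -57, 91.5, 0, 1], [-2.4, -69.5, 95, 0, 1], [-3, -82.5, 96, 0, 1], [-3, -82.5, 96, 0, 1]])

```text
t: 38.92
ee_pos: [471.8, 257.1, 298.2]
orientation: [0.028, 1.577, -0.025]
ft_force: [-4.6, 1.3, 13.4]
width: 13.3
```

```bash
python3 - <<'E'
from h import *
o=st();circ(1.68,2.9,10);a=get_image('side');b=get_image('scene')
cv2.imwrite('pics/z.png',np.hstack([cv2.resize(a[60:260,220:400],(360,400)),cv2.resize(b[120:320,120:320],(400,400))]))
E
```

```text
t 38.92 tcp [471.76 257.06 298.18] rv [ 0.03  1.58 -0.02] q [ 0.47  0.21  1.75  0.01  1.19 -1.07] F [-4.63  1.28 13.36] M [ 0.42  0.65 -0.04] w 13.3
1.8 [-0.4, -10.4, -0.4]
1.92 [-0.7, -20.6, -2.1]
2.05 [-1.1, -30.5, -5.0]
2.17 [-1.4, -40.1, -9.1]
2.29 [-1.7, -49.0, -14.3]
2.41 [-2.0, -57.3, -20.5]
2.53 [-2.3, -64.7, -27.8]
2.66 [-2.5, -71.2, -35.8]
2.78 [-2.7, -76.7, -44.6]
2.9 [-2.8, -81.0, -54.0]
```

View pics/z.png

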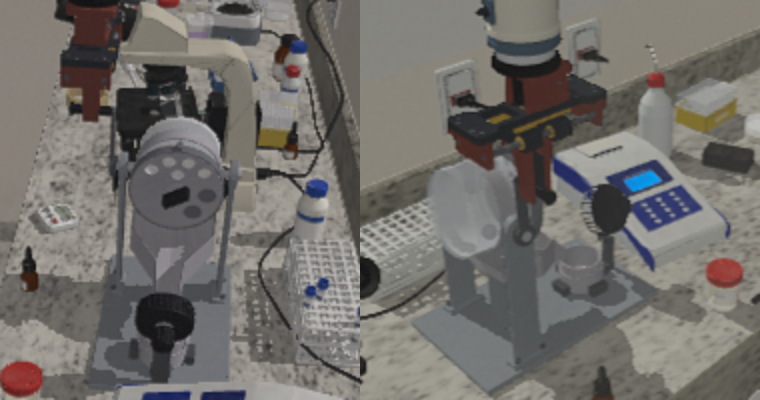

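move_arm(rows=[[-0.4, -10.5, -0.5, 0, 1], [-0.7, -20.5, -2, 0, 1], [-1, -30.5, -5, 0, 1], [-1.4, -40, -9, 0, 1], [-1.7, -49, -14.5, 0, 1], [-2, -57.5, -20.5, 0, 1], [-2.3, -64.5, -28, 0, 1], [-2.5, -71, -36, 0, 1], [-2.7, -76.5, -44.5, 0, 1], [-2.8, -81, -54, 0, 1], [-2.8, -81, -54, 0, 1]])

```text
t: 40.4
ee_pos: [468.7, 176.2, 244.0]
orientation: [0.029, 1.578, -0.025]
ft_force: [-0.2, 5.0, -3.6]
width: 13.4
```

```bash
python3 - <<'E'
from h import *
o=st();p=o['ee_pos'];
for zc in (208,212):print('alpha est',np.degrees(np.arctan2(p[2]-zc,-(254.4-p[1]))))
circ(2.9,3.45,8)
E
```

```text
t 40.4 tcp [468.67 176.18 244.01] rv [ 0.03  1.58 -0.02] q [ 0.33  0.22  1.88  0.01  1.05 -1.21] F [-0.17  5.   -3.64] M [ 0.94 -0.2  -0.06] w 13.4
alpha est 155.27812540008242
alpha est 157.7420340942417
2.97 [-0.1, -1.9, -5.5]
3.04 [-0.1, -3.5, -11.1]
3.11 [-0.2, -4.7, -16.9]
3.18 [-0.2, -5.4, -22.7]
3.24 [-0.2, -5.8, -28.5]
3.31 [-0.2, -5.8, -34.3]
3.38 [-0.2, -5.3, -40.2]
3.45 [-0.2, -4.5, -45.9]
```

move_arm(rows=[[-0.1, -2, -5.5, 0, 1], [-0.1, -3.5, -11, 0, 1], [-0.2, -4.7, -17, 0, 1], [-0.2, -5.4, -22.5, 0, 1], [-0.2, -5.8, -28.5, 0, 1], [-0.2, -5.8, -34, 0, 1], [-0.2, -5.3, -40, 0, 1], [-0.2, -5, -42, 0, 1], [-0.2, -5, -42, 0, 1], [-0.2, -5, -42, 0, 1], [-0.2, -5, -42, 0, 1]])

```text
t: 41.78
ee_pos: [468.4, 170.4, 202.0]
orientation: [0.028, 1.578, -0.025]
ft_force: [1.3, -6.8, 1.0]
width: 13.5
```

```bash
cat >> h.py <<'E'
def look(name):
    o=st();a=get_image('side');b=get_image('scene');cv2.imwrite(f'pics/{name}_s.png',a);cv2.imwrite(f'pics/{name}_c.png',b)
    cv2.imwrite(f'pics/{name}.png',np.hstack([cv2.resize(a[110:240,240:370],(400,400),interpolation=cv2.INTER_CUBIC),cv2.resize(b[160:290,140:270],(400,400),interpolation=cv2.INTER_CUBIC)]))
E
python3 -c "
from h import *
look('aa')"
```

```text
t 41.77 tcp [468.39 170.39 201.96] rv [ 0.03  1.58 -0.03] q [ 0.32  0.27  1.92  0.    0.96 -1.22] F [ 1.29 -6.78  1.02] M [-0.71 -0.14 -0.08] w 13.5
```

View pics/aa.png

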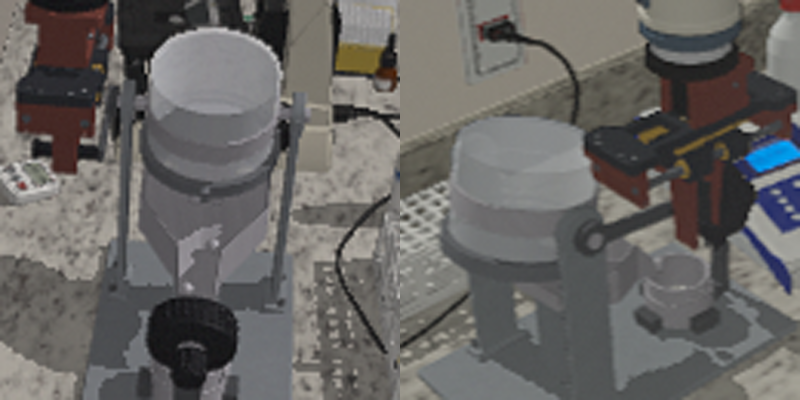

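move_arm(rows=[[0, 0.5, -3, 0, 1], [0, 1, -6, 0, 1], [0, 1, -6, 0, 1], [0, 1, -6, 0, 1]])

```text
t: 42.38
ee_pos: [468.5, 170.8, 197.4]
orientation: [0.026, 1.577, -0.026]
ft_force: [-5.6, -8.3, 19.8]
width: 13.2
```

```bash
python3 -c "
from h import *
look('ab');b=get_image('wrist');cv2.imwrite('pics/ab_w.png',b)
a=cv2.imread('pics/ab_s.png');c=cv2.imread('pics/ab_c.png')
cv2.imwrite('pics/ab2.png',np.hstack([cv2.resize(a[110:200,270:340],(350,450),interpolation=cv2.INTER_CUBIC),cv2.resize(c[190:280,150:240],(450,450),interpolation=cv2.INTER_CUBIC)]))
"
```

```text
t 42.38 tcp [468.53 170.82 197.43] rv [ 0.03  1.58 -0.03] q [ 0.32  0.28  1.92  0.    0.95 -1.22] F [-5.59 -8.28 19.78] M [-1.31  0.85 -0.04] w 13.2
```

View pics/ab_w.png

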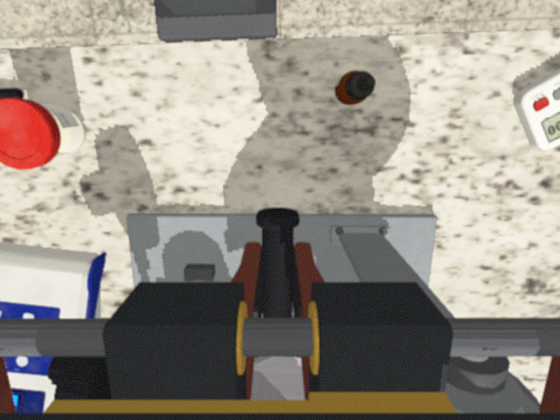

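View pics/ab2.png

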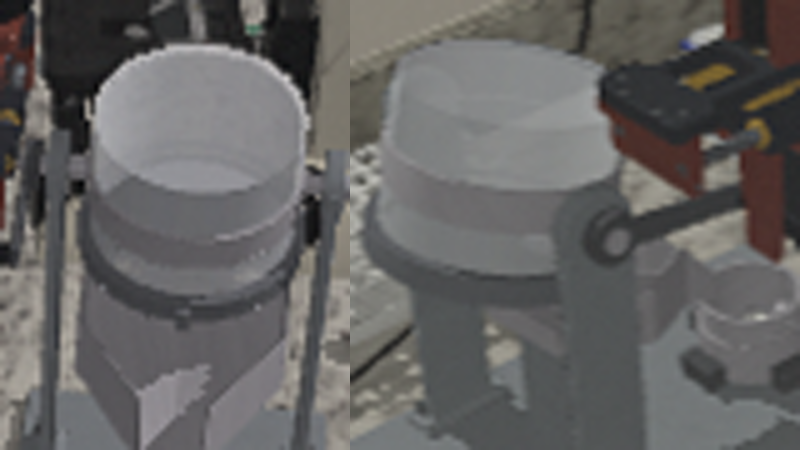

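```bash
python3 -c "
from h import *
circ(3.4,1.6,11);circ(1.6,3.0,11);circ(3.0,3.4,5)"
```

```text
3.24 [-0.0, -0.6, 13.9]
3.07 [0.0, 1.0, 27.7]
2.91 [0.2, 4.9, 41.0]
2.75 [0.4, 10.8, 53.6]
2.58 [0.7, 18.8, 65.0]
2.42 [1.0, 28.5, 74.9]
2.25 [1.4, 39.7, 83.1]
2.09 [1.8, 52.1, 89.5]
1.93 [2.3, 65.3, 93.7]
1.76 [2.8, 79.0, 95.6]
1.6 [3.3, 92.9, 95.4]
1.73 [-0.4, -10.8, 0.4]
1.85 [-0.8, -21.6, -0.6]
1.98 [-1.1, -32.1, -2.9]
2.11 [-1.5, -42.3, -6.5]
2.24 [-1.8, -51.9, -11.4]
2.36 [-2.1, -60.9, -17.5]
2.49 [-2.4, -69.0, -24.7]
2.62 [-2.7, -76.1, -32.8]
2.75 [-2.9, -82.1, -41.8]
2.87 [-3.0, -86.9, -51.5]
3.0 [-3.2, -90.5, -61.7]
3.08 [-0.1, -1.6, -6.6]
3.16 [-0.1, -2.6, -13.3]
3.24 [-0.1, -3.1, -20.1]
3.32 [-0.1, -3.0, -26.9]
3.4 [-0.1, -2.4, -33.7]
```

move_arm(rows=[[0, -0.6, 14, 0, 1], [0, 1, 27.7, 0, 1], [0, 5, 41, 0, 1], [0.4, 11, 53.6, 0, 1], [0.7, 19, 65, 0, 1], [1, 28.5, 75, 0, 1], [1.4, 39.7, 83, 0, 1], [1.8, 52, 89.5, 0, 1], [2.3, 65.3, 93.7, 0, 1], [2.8, 79, 95.6, 0, 1], [3.3, 93, 95.5, 0, 1], [3.3, 93, 95.5, 0, 1]])

```text
t: 44.02
ee_pos: [472.5, 265.2, 294.7]
orientation: [0.027, 1.575, -0.024]
ft_force: [0.0, 0.0, 5.8]
width: 13.0
```

move_arm(rows=[[-0.4, -11, 0.4, 0, 1], [-0.8, -21.6, -0.6, 0, 1], [-1, -32, -3, 0, 1], [-1.5, -42.3, -6.5, 0, 1], [-1.8, -52, -11.5, 0, 1], [-2, -61, -17.5, 0, 1], [-2.4, -69, -24.7, 0, 1], [-2.7, -76, -33, 0, 1], [-2.9, -82, -42, 0, 1], [-3, -87, -51.5, 0, 1], [-3.2, -90.5, -61.7, 0, 1]])

```text
t: 45.4
ee_pos: [469.0, 174.4, 232.5]
orientation: [0.027, 1.576, -0.024]
ft_force: [-2.9, 3.7, 5.9]
width: 13.3
```

move_arm(rows=[[0, -1.6, -6.6, 0, 1], [0, -2.6, -13, 0, 1], [0, -3, -20, 0, 1], [0, -3, -27, 0, 1], [0, -2.4, -34, 0, 1], [0, -2, -38, 0, 1], [0, -2, -38, 0, 1], [0, -2, -38, 0, 1], [0, -2, -38, 0, 1], [0, -2, -38, 0, 1]])

```text
t: 46.65
ee_pos: [468.7, 170.6, 193.5]
orientation: [0.024, 1.577, -0.026]
ft_force: [0.8, -4.5, -1.5]
width: 12.9
```

```bash
python3 -c "
from h import *
a=cv2.imread('pics/a_side.png');c=cv2.imread('pics/a_scene.png')
cv2.imwrite('pics/ac.png',cv2.convertScaleAbs(np.hstack([cv2.resize(a[140:175,280:335],(400,255),interpolation=cv2.INTER_CUBIC),cv2.resize(c[215:255,150:210],(382,255),interpolation=cv2.INTER_CUBIC)]),alpha=1.4,beta=-40))
"
```

```text
(no output)
```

View pics/ac.png

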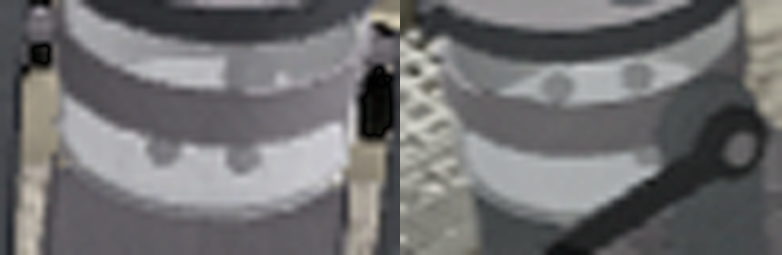

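move_arm(rows=[[0, -0.6, 14, 0, 1], [0, 1, 27.7, 0, 1], [0, 5, 41, 0, 1], [0.4, 11, 53.6, 0, 1], [0.7, 19, 65, 0, 1], [1, 28.5, 75, 0, 1], [1.4, 39.7, 83, 0, 1], [1.8, 52, 89.5, 0, 1], [2.3, 65.3, 93.7, 0, 1], [2.8, 79, 95.6, 0, 1], [3.3, 93, 95.5, 0, 1], [3.3, 93, 95.5, 0, 1]])

```text
t: 48.15
ee_pos: [473.0, 264.4, 290.9]
orientation: [0.024, 1.574, -0.025]
ft_force: [1.2, -0.4, 5.3]
width: 12.8
```

```bash
python3 -c "
from h import *
circ(1.6,0,11);look('ad')"
```

```text
1.45 [0.4, 12.2, -2.1]
1.31 [0.8, 23.9, -6.0]
1.16 [1.2, 34.9, -11.6]
1.02 [1.6, 45.1, -18.7]
0.87 [1.9, 54.0, -27.1]
0.73 [2.2, 61.7, -36.8]
0.58 [2.4, 67.9, -47.5]
0.44 [2.5, 72.4, -59.0]
0.29 [2.6, 75.3, -71.0]
0.15 [2.7, 76.4, -83.3]
0.0 [2.6, 75.6, -95.7]
t 48.15 tcp [472.99 264.35 290.91] rv [ 0.02  1.57 -0.02] q [ 0.49  0.23  1.75  0.    1.17 -1.05] F [ 1.25 -0.39  5.3 ] M [-0.1  -0.39 -0.06] w 12.8
```

View pics/ad.png

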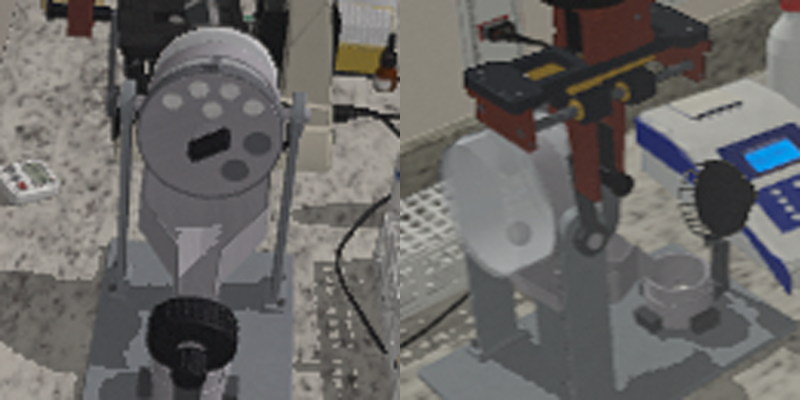

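move_arm(rows=[[0.4, 12, -2, 0, 1], [0.8, 24, -6, 0, 1], [1.2, 35, -11.6, 0, 1], [1.6, 45, -18.7, 0, 1], [1.9, 54, -27, 0, 1], [2.2, 61.7, -37, 0, 1], [2.4, 68, -47.5, 0, 1], [2.5, 72.4, -59, 0, 1], [2.6, 75.3, -71, 0, 1], [2.7, 76.4, -83, 0, 1], [2.6, 75.6, -96, 0, 1], [2.6, 75.5, -99, 0, 1]])

```text
t: 49.75
ee_pos: [476.2, 339.2, 193.6]
orientation: [0.024, 1.573, -0.025]
ft_force: [-5.3, -12.1, 31.3]
width: 13.5
```

```bash
python3 -c "
from h import *
look('ae')
a=cv2.imread('pics/ae_s.png');c=cv2.imread('pics/ae_c.png')
cv2.imwrite('pics/ae2.png',cv2.convertScaleAbs(np.hstack([cv2.resize(a[140:175,280:335],(400,255),interpolation=cv2.INTER_CUBIC),cv2.resize(c[215:255,150:210],(382,255),interpolation=cv2.INTER_CUBIC)]),alpha=1.4,beta=-40))"
```

```text
t 49.75 tcp [476.2  339.24 193.61] rv [ 0.02  1.57 -0.03] q [ 0.6   0.4   1.74  0.    1.   -0.94] F [ -5.32 -12.13  31.3 ] M [-1.84  0.74 -0.06] w 13.5
```

View pics/ae2.png

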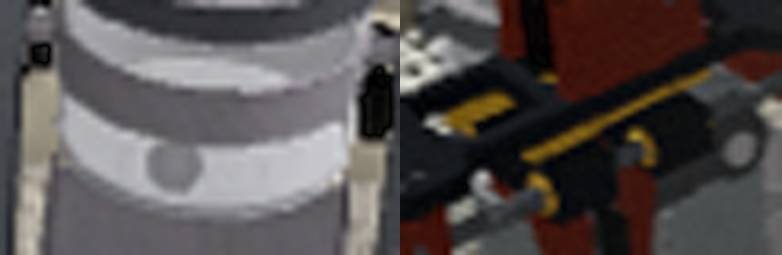

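View pics/ae.png

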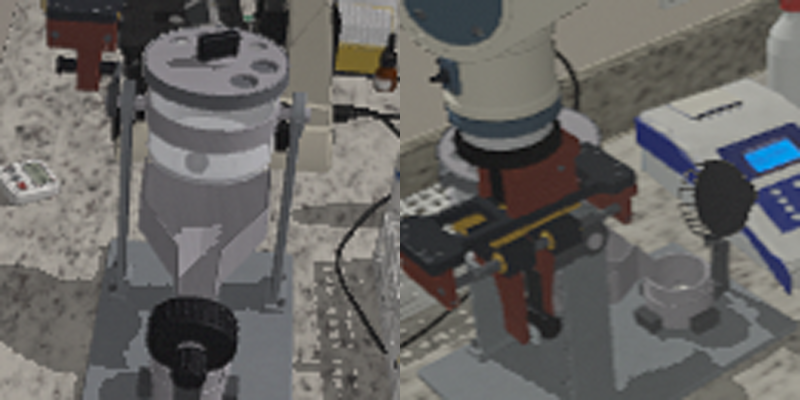

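move_arm(rows=[[0, 0, 2, 0, 0.6], [0, 0, 3, 0, 0.2], [0, 0, 3, 0, 0.2], [-3, 0, 20, 0, 0.2], [-3, 0, 60, 0, 0.2], [0, -20, 110, 0, 0.2], [20, -70, 150, -0.18, 0.2], [50, -120, 150, -0.36, 0.2], [80, -170, 150, -0.54, 0.2], [105, -215, 130, -0.72, 0.2], [118, -250, 110, -0.9, 0.2], [118, -255, 100, -1.08, 0.2]])

```text
t: 51.35
ee_pos: [594.4, 81.9, 293.5]
orientation: [0.871, 1.392, -0.872]
ft_force: [0.4, 1.0, -0.8]
width: 35.2
```

move_arm(rows=[[0, 0, -10, -0.18, 0.2], [0, 0, -20, -0.36, 0.2], [0, 0, -20, -0.5, 0.2], [0, 0, -20, -0.5, 0.2]])

```text
t: 51.85
ee_pos: [594.4, 82.1, 274.3]
orientation: [1.246, 1.188, -1.244]
ft_force: [0.1, -0.8, -0.4]
width: 35.2
```

```bash
python3 -c "
from h import *
look('af');b=get_image('wrist');cv2.imwrite('pics/af_w.png',b);print(phi())
c=cv2.imread('pics/af_c.png');a=cv2.imread('pics/af_s.png')
cv2.imwrite('pics/af2.png',cv2.convertScaleAbs(np.hstack([cv2.resize(c[215:255,150:210],(382,255),interpolation=cv2.INTER_CUBIC),cv2.resize(a[140:175,280:335],(400,255))]),alpha=1.4,beta=-40))
cv2.imwrite('pics/af3.png',cv2.resize(b[100:300,180:380],(600,600),interpolation=cv2.INTER_CUBIC))
"
```

```text
t 51.85 tcp [594.45  82.07 274.28] rv [ 1.25  1.19 -1.24] q [0.12 0.33 1.64 0.   1.17 0.16] F [ 0.12 -0.78 -0.41] M [ 0.02 -0.07  0.  ] w 35.2
(np.float64(-0.046867800583713225), array([-0.,  0., -1.]))
```

View pics/af2.png

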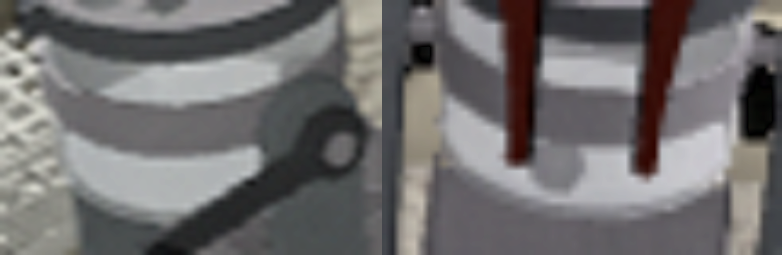

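View pics/af_w.png

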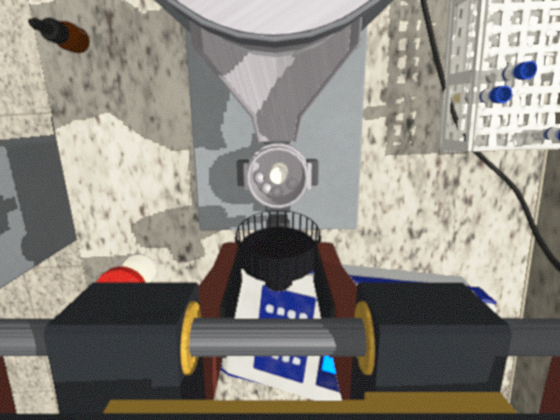

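View pics/af3.png

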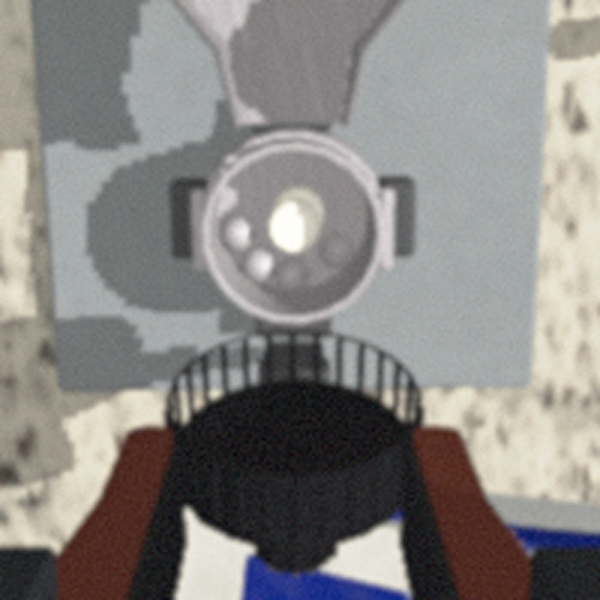

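```bash
python3 -c "
from h import *
b=cv2.imread('pics/af_w.png');q=cv2.resize(b[140:212,244:312],(720,590) ,interpolation=cv2.INTER_CUBIC)
cv2.imwrite('pics/af4.png',cv2.convertScaleAbs(q,alpha=2.2,beta=-110))
"
```

```text
(no output)
```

View pics/af4.png

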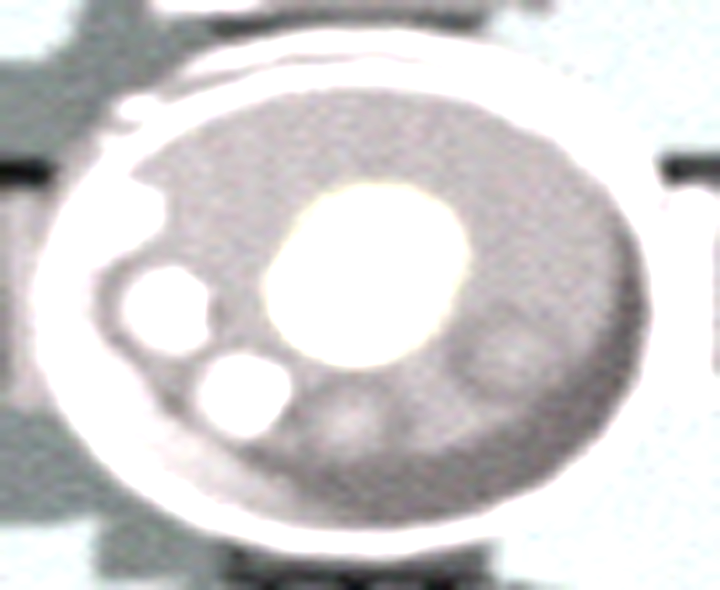

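move_arm(rows=[[0, 0, 50, 0.18, 0.1], [0, 20, 90, 0.36, 0.1], [2, 60, 95, 0.54, 0.1], [4, 110, 95, 0.72, 0.1], [5.5, 168, 95, 0.9, 0.1], [5.5, 168, 95, 1.08, 0.1], [5.5, 168, 95, 1.26, 0.1], [5.5, 168, 95, 1.44, 0.1], [5.5, 168, 90, 1.62, 0.1], [5.5, 168, 80, 1.8, 0.1], [5.5, 168, 60, 1.98, 0.1], [5.5, 168, 40, 2.107, 0.1]])

```text
t: 53.5
ee_pos: [600.1, 250.2, 314.1]
orientation: [-0.39, 1.537, 0.388]
ft_force: [-0.2, 0.2, -0.9]
width: 39.5
```

move_arm(rows=[[0, 0, -2, 0, 0.1], [0, 0, -2, 0, 0.1]])

```text
t: 53.75
ee_pos: [600.3, 250.3, 312.7]
orientation: [-0.389, 1.536, 0.387]
ft_force: [0.5, 0.3, 1.1]
width: 39.5
```

```bash
python3 -c "
from h import *
st();b=get_image('wrist');cv2.imwrite('pics/ag_w.png',b);print(phi())
"
```

```text
t 53.75 tcp [600.27 250.33 312.74] rv [-0.39  1.54  0.39] q [ 0.38  0.38  1.48 -0.    1.28 -1.69] F [0.48 0.26 1.09] M [ 0.11 -0.15  0.03] w 39.5
(np.float64(2.0655417060194985), array([ 0., -0., -1.]))
```

View pics/ag_w.png

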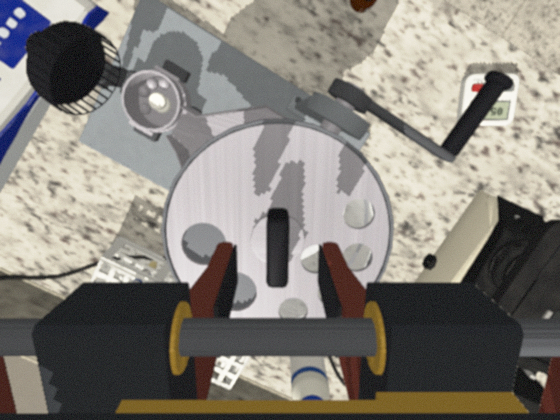

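move_arm(rows=[[0, 0, -18, 0, 0.1], [0, 0, -30, 0, 0.1], [0, 0, -33, 0, 0.1], [0, 0, -33, 0, 0.1], [0, 0, -33, 0, 1], [0, 0, -33, 0, 1], [0, 0, -33, 0, 1], [0, 0, -33, 0, 1]])

```text
t: 54.8
ee_pos: [600.6, 250.4, 280.4]
orientation: [-0.388, 1.535, 0.387]
ft_force: [0.1, -0.2, 0.7]
width: 11.6
```

move_arm(rows=[[0, 0, 0, -0.18, 1], [0, 0, 0, -0.36, 1], [0, 0, 0, -0.54, 1], [0, 0, 0, -0.72, 1], [0, 0, 0, -0.9, 1], [0, 0, 0, -1.08, 1], [0, 0, 0, -1.26, 1], [0, 0, 0, -1.44, 1], [0, 0, 0, -1.62, 1], [0, 0, 0, -1.8, 1], [0, 0, 0, -1.98, 1], [0, 0, 0, -2.1, 1]])

```text
t: 56.3
ee_pos: [600.4, 250.0, 280.4]
orientation: [1.236, 1.191, -1.239]
ft_force: [-0.8, -1.3, 1.9]
width: 11.5
```

move_arm(rows=[[0, 0, 0, 0, 1]])

```text
t: 56.42
ee_pos: [600.4, 250.0, 280.4]
orientation: [1.236, 1.191, -1.239]
ft_force: [-0.1, 0.4, -0.4]
width: 11.9
```

```bash
python3 -c "
from h import *
st();print(phi())
"
```

```text
t 56.42 tcp [600.36 249.98 280.39] rv [ 1.24  1.19 -1.24] q [ 0.38  0.41  1.52 -0.    1.22  0.41] F [-0.12  0.44 -0.35] M [ 0.06 -0.2  -0.2 ] w 11.9
(np.float64(-0.038287528801745914), array([-0., -0., -1.]))
```

Release, lift and look.

move_arm(rows=[[0, 0, 0, 0, 0.5], [0, 0, 0, 0, 0.3], [0, 0, 15, 0, 0.3], [0, 0, 50, 0, 0.3], [0, -30, 92, 0, 0.3], [-5, -57, 92, 0, 0.3], [-5, -57, 92, 0, 0.3], [-5, -57, 92, 0, 0.3]])

```text
t: 57.42
ee_pos: [595.4, 193.4, 372.7]
orientation: [1.236, 1.191, -1.238]
ft_force: [-0.1, -0.0, -0.3]
width: 30.6
```

```bash
python3 -c "
from h import *
o=st();b=get_image('wrist');cv2.imwrite('pics/ah_w.png',b);print(phi());np.save('ah_pose.npy',np.r_[o['ee_pos'],o['orientation']])
crop(b,160,400,5,265,2.2,'ah')
"
```

```text
t 57.42 tcp [595.4  193.44 372.66] rv [ 1.24  1.19 -1.24] q [ 0.3   0.3   1.46 -0.    1.38  0.33] F [-0.13 -0.03 -0.27] M [-0.05 -0.07 -0.01] w 30.6
(np.float64(-0.037734244803541116), array([-0., -0., -1.]))
```

View pics/ah.png

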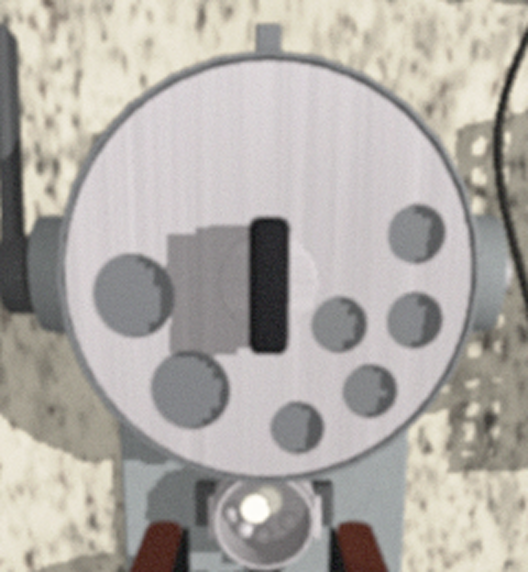

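move_arm(rows=[[-1, -60, 0, 0, 0], [-2, -120, 0, 0, 0], [-4, -180, -20, 0, 0], [-4, -220, -60, 0, 0], [-4, -220, -110, 0, 0], [-4, -220, -110, 0, 0]])

```text
t: 58.22
ee_pos: [588.9, -26.0, 258.4]
orientation: [1.232, 1.198, -1.245]
ft_force: [-0.2, 0.7, 0.2]
width: 44.0
```

```bash
python3 -c "
from h import *
o=st();b=get_image('wrist');a=get_image('side');cv2.imwrite('pics/ai_w.png',b);cv2.imwrite('pics/ai_s.png',a);np.save('ai_pose.npy',np.r_[o['ee_pos'],o['orientation']])
p=cv2.resize(a[190:250,275:335],(400,400),interpolation=cv2.INTER_CUBIC);p=cv2.convertScaleAbs(p,alpha=2.5)
q=cv2.resize(b[0:200,170:370],(400,400),interpolation=cv2.INTER_CUBIC);q=cv2.convertScaleAbs(q,alpha=2)
cv2.imwrite('pics/ai.png',np.hstack([p,q]))
C=camat('ai_pose.npy')
for th in (1.4,1.55,1.7,1.85):
 for off in (14,0):
  a0=np.arctan2(19.5+off,51);r=np.hypot(51,19.5+off)
  P=(592.7,34.6+r*np.cos(a0+th),63+r*np.sin(a0+th))
  u=proj('side',P);v=proj('wrist',P,C);print(th,off,((u-[275,190])*400/60),((v-[170,0])*2)+[400,0],P)
"
```

```text
t 58.23 tcp [588.95 -25.98 258.43] rv [ 1.23  1.2  -1.24] q [-0.06  0.34  1.67 -0.    1.14 -0.03] F [-0.18  0.7   0.21] M [ 0.02 -0.08  0.03] w 44.0
1.4 14 [178.34 235.41] [625.92 309.4 ] (592.7, np.float64(10.255758333298886), np.float64(118.95183551656953))
1.4 0 [178.71 217.98] [624.79 275.47] (592.7, np.float64(24.05205455313732), np.float64(116.57229551596618))
1.55 14 [177.18 256.72] [626.5  327.24] (592.7, np.float64(2.1677801176142566), np.float64(114.6855987050608))
1.55 0 [177.92 234.7 ] [625.4  294.08] (592.7, np.float64(16.164752816265253), np.float64(114.39447111581751))
1.7 14 [175.87 279.18] [626.99 342.27] (592.7, np.float64(-5.191840359229452), np.float64(109.25861477417581))
1.7 0 [176.96 253.1 ] [625.96 310.89] (592.7, np.float64(8.691466987105105), np.float64(111.06243769431316))
1.85 14 [174.43 302.23] [627.38 354.24] (592.7, np.float64(-11.657821887722704), np.float64(102.79276208311911))
1.85 0 [175.84 272.71] [626.43 325.47] (592.7, np.float64(1.8000309539314827), np.float64(106.65102553866228))
```

View pics/ai.png

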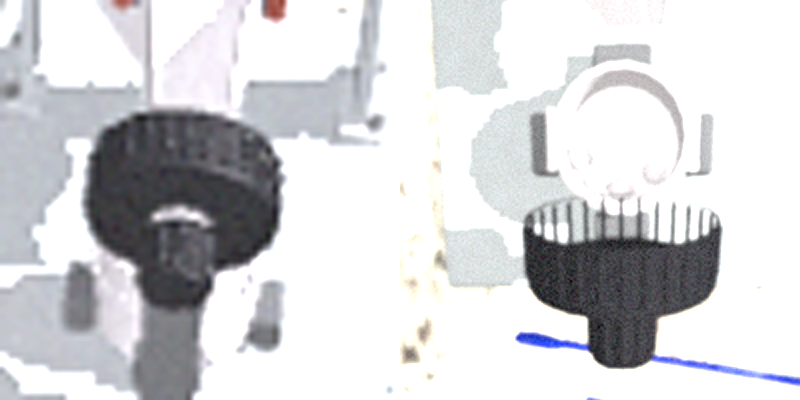

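View pics/ai_w.png

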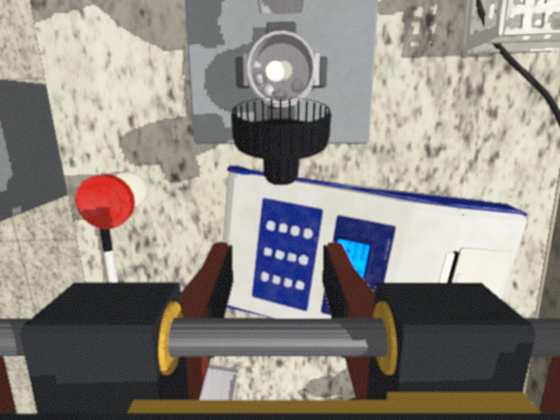

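move_arm(rows=[[3, 23, -20, 0, 0], [3, 23, -70, 0, 0], [3, 23, -115, 0, 0], [3, 23, -140, 0, 0], [3, 23, -156, 0, 0], [3, 23, -156, 0, 0]])

```text
t: 59.08
ee_pos: [595.8, -2.0, 107.6]
orientation: [1.235, 1.192, -1.237]
ft_force: [0.0, 0.7, 0.2]
width: 43.8
```

move_arm(rows=[[0, 0, 0, 0, 0.4], [0, 0, 0, 0, 1], [0, 0, 0, 0, 1], [0, 0, 0, 0, 1]])

```text
t: 59.58
ee_pos: [592.3, -2.0, 108.4]
orientation: [1.231, 1.198, -1.242]
ft_force: [-12.7, -0.6, 6.7]
width: 26.9
```

```bash
python3 -c "
from h import *
st()
a0=np.arctan2(19.5,51);r=np.hypot(51,19.5)
f=lambda t:np.array([r*np.cos(a0+t),r*np.sin(a0+t)])
for t in np.linspace(1.8,0,21)[1:]: print(round(t,2),(f(t)-f(1.8)).round(1))
"
```

```text
t 59.58 tcp [592.27  -2.03 108.41] rv [ 1.23  1.2  -1.24] q [-0.02  0.53  1.77 -0.    0.85  0.01] F [-12.7   -0.63   6.72] M [-0.08  2.28  0.08] w 26.9
1.71 [4.2 2.6]
1.62 [8.6 4.7]
1.53 [13.2  6.5]
1.44 [17.9  7.9]
1.35 [22.7  8.8]
1.26 [27.6  9.3]
1.17 [32.5  9.3]
1.08 [37.4  8.9]
0.99 [42.3  8.1]
0.9 [47.   6.8]
0.81 [51.6  5.1]
0.72 [56.1  3.1]
0.63 [60.3  0.6]
0.54 [64.3 -2.3]
0.45 [68.  -5.5]
0.36 [71.4 -9. ]
0.27 [ 74.5 -12.8]
0.18 [ 77.3 -16.9]
0.09 [ 79.6 -21.2]
0.0 [ 81.6 -25.7]
```

move_arm(rows=[[0, 4, 2.6, 0, 1], [0, 8.6, 4.7, 0, 1], [0, 13, 6.5, 0, 1], [0.5, 18, 8, 0, 1], [0.5, 22.7, 8.8, 0, 1], [1, 27.6, 9.3, 0, 1], [1, 32.5, 9.3, 0, 1], [1, 37.4, 9, 0, 1], [1.5, 42.3, 8, 0, 1], [1.5, 47, 7, 0, 1], [1.5, 47, 7, 0, 1]])

```text
t: 60.95
ee_pos: [593.3, 45.2, 116.4]
orientation: [1.23, 1.198, -1.242]
ft_force: [-6.3, -1.2, 3.5]
width: 27.3
```

```bash
python3 -c "
from h import *
look('aj');b=get_image('wrist');cv2.imwrite('pics/aj_w.png',b)
p=cv2.imread('pics/aj.png');cv2.imwrite('pics/aj2.png',np.hstack([p[:,:400],cv2.resize(b,(400,400))]))
"
```

```text
t 60.95 tcp [593.32  45.19 116.44] rv [ 1.23  1.2  -1.24] q [ 0.06  0.52  1.76 -0.    0.87  0.09] F [-6.29 -1.18  3.46] M [-0.53  0.96  0.02] w 27.3
```

View pics/aj2.png

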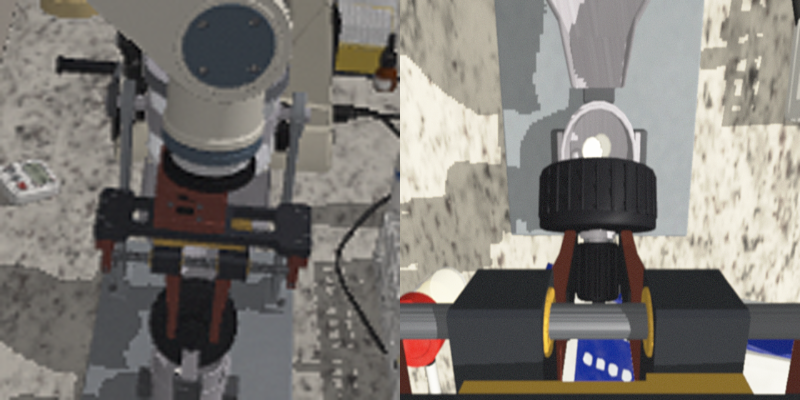

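move_arm(rows=[[0, 4.6, -1.7, 0, 1], [0, 9, -3.7, 0, 1], [0, 13.3, -6.2, 0, 1], [0.5, 17.3, -9, 0, 1], [0.5, 21, -12.3, 0, 1], [0.5, 24.4, -16, 0, 1], [0.5, 27.5, -19.6, 0, 1], [1, 30.3, -23.7, 0, 1], [1, 32.6, -28, 0, 1], [1, 34.6, -32.5, 0, 1], [1, 35, -35, 0, 1], [1, 35, -35, 0, 1]])

```text
t: 62.6
ee_pos: [594.7, 81.6, 83.2]
orientation: [1.232, 1.199, -1.241]
ft_force: [-5.2, 4.6, 8.0]
width: 27.7
```

```bash
python3 -c "
from h import *
look('ak');b=get_image('wrist');cv2.imwrite('pics/ak_w.png',b)
p=cv2.imread('pics/ak.png');cv2.imwrite('pics/ak2.png',np.hstack([p,cv2.resize(b,(400,400))])[:,400:])
"
```

```text
t 62.6 tcp [594.71  81.62  83.17] rv [ 1.23  1.2  -1.24] q [0.12 0.58 1.76 0.   0.81 0.15] F [-5.24  4.64  8.03] M [ 0.3   0.86 -0.02] w 27.7
```

View pics/ak2.png

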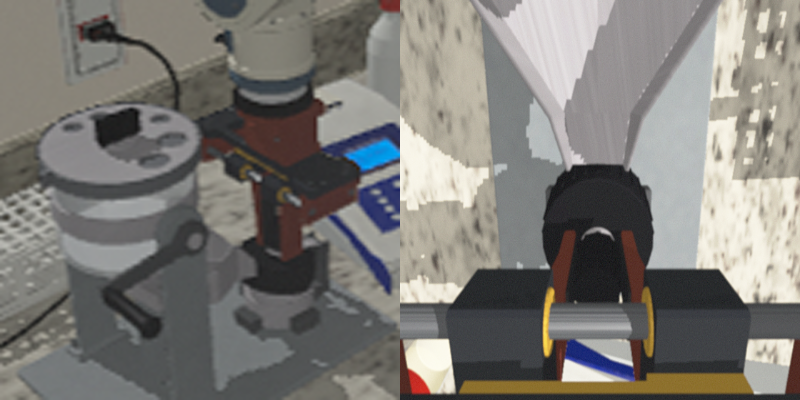

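move_arm(rows=[[0, 0, 0, 0, 0.2], [0, 0, 0, 0, 0.2], [0, 0, 20, 0, 0.2], [0, 5, 50, 0, 0.2], [0, 5, 50, 0, 1], [0, 5, 50, 0, 1], [0, 5, 50, 0, 1], [0, 5, 50, 0, 1]])

```text
t: 63.75
ee_pos: [594.2, 86.5, 132.4]
orientation: [1.231, 1.2, -1.242]
ft_force: [-0.5, 0.5, -0.3]
width: 0.8
```

```bash
python3 -c "
from h import *
look('al');b=get_image('wrist');cv2.imwrite('pics/al_w.png',b)
p=cv2.imread('pics/al.png');cv2.imwrite('pics/al2.png',np.hstack([p,cv2.resize(b,(400,400))])[:,400:])
"
```

```text
t 63.75 tcp [594.23  86.47 132.42] rv [ 1.23  1.2  -1.24] q [0.12 0.51 1.74 0.   0.91 0.16] F [-0.52  0.46 -0.28] M [-0.06 -0.11 -0.04] w 0.8
```

View pics/al2.png

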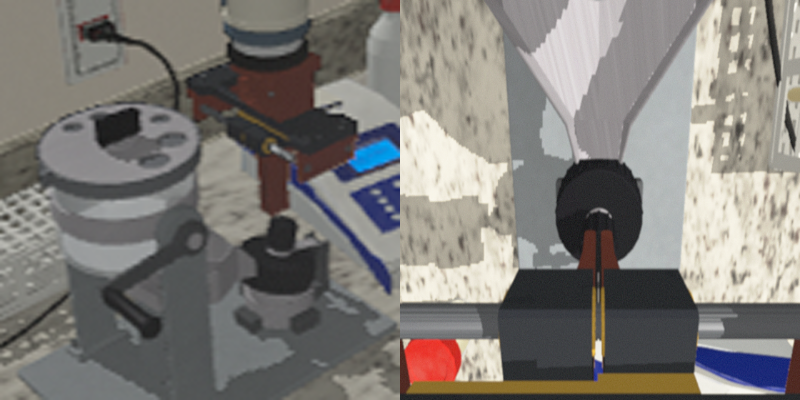

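move_arm(rows=[[0, -4, -15, 0, 1], [0, -4, -22, 0, 1], [0, -3, -27, 0, 1], [0, -2, -31, 0, 1], [0, -1, -34, 0, 1], [0, 0, -36, 0, 1]])

```text
t: 64.65
ee_pos: [595.4, 85.8, 100.0]
orientation: [1.231, 1.197, -1.241]
ft_force: [-10.3, -7.6, 38.0]
width: 0.4
```

move_arm(rows=[[0, 0, 5, 0, 1], [0, 0, 35, 0, 0.1], [0, 0, 35, 0, 0.1]])

```text
t: 65.03
ee_pos: [596.9, 86.0, 136.9]
orientation: [1.233, 1.195, -1.237]
ft_force: [-0.4, 0.9, -0.1]
width: 16.7
```

```bash
python3 -c "
from h import *
look('am');b=get_image('wrist');cv2.imwrite('pics/am_w.png',b)
p=cv2.imread('pics/am.png');cv2.imwrite('pics/am2.png',np.hstack([p,cv2.resize(b,(400,400))])[:,400:])
"
```

```text
t 65.03 tcp [596.92  85.96 136.86] rv [ 1.23  1.19 -1.24] q [ 0.12  0.5   1.74 -0.    0.91  0.16] F [-0.38  0.86 -0.13] M [-0.06 -0.07  0.02] w 16.7
```

View pics/am2.png

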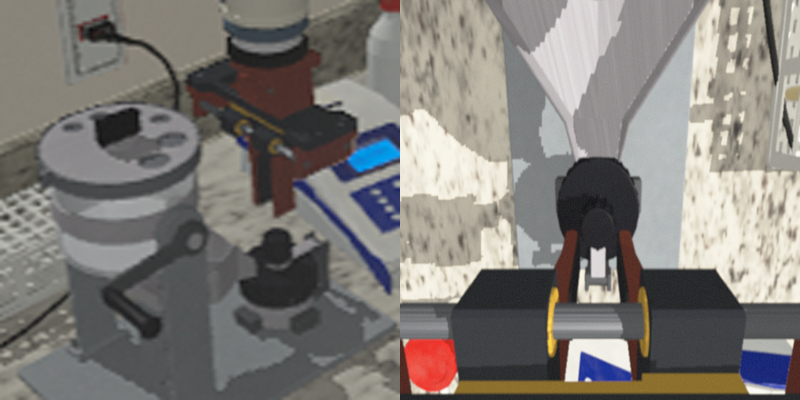

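move_arm(rows=[[-2.5, 0, -10, 0, 0], [-2.5, 0, -10, 0, 0], [-2.5, 0, -30, 0, 0], [-2.5, 0, -50, 0, 0], [-2.5, 0, -62, 0, 0], [-2.5, 0, -62, 0, 0], [-2.5, 0, -62, 0, 1], [-2.5, 0, -62, 0, 1], [-2.5, 0, -62, 0, 1], [-2.5, 0, -62, 0, 1]])

```text
t: 66.42
ee_pos: [593.9, 85.8, 73.0]
orientation: [1.232, 1.196, -1.239]
ft_force: [5.7, -0.4, -0.4]
width: 28.0
```

move_arm(rows=[[0, 0, 0, -0.15, 1], [0, 0, 0, -0.3, 1], [0, 0, 0, -0.45, 1], [0, 0, 0, -0.6, 1], [0, 0, 0, -0.75, 1], [0, 0, 0, -0.9, 1], [0, 0, 0, -1.05, 1], [0, 0, 0, -1.2, 1], [0, 0, 0, -1.35, 1], [0, 0, 0, -1.5, 1], [0, 0, 0, -1.63, 1], [0, 0, 0, -1.63, 1]])

```text
t: 67.92
ee_pos: [594.4, 85.5, 73.1]
orientation: [-2.172, 0.097, 2.171]
ft_force: [4.5, -3.1, -3.0]
width: 27.7
```

```bash
python3 -c "
from h import *
st();print(phi())"
```

```text
t 67.92 tcp [594.36  85.46  73.15] rv [-2.17  0.1   2.17] q [0.12 0.59 1.77 0.01 0.78 1.78] F [ 4.54 -3.1  -2.99] M [-0.44 -0.79  0.34] w 27.7
(np.float64(-1.6639911637787552), array([ 0.,  0., -1.]))
```

move_arm(rows=[[0, 0, 0, -0.1, 1], [0, 0, 0, -0.15, 1], [0, 0, 0, -0.15, 1]])

```text
t: 68.3
ee_pos: [593.2, 85.7, 73.2]
orientation: [-2.09, 0.249, 2.093]
ft_force: [-2.6, 2.2, 1.9]
width: 27.4
```

```bash
python3 -c "
from h import *
st();print(phi())"
```

```text
t 68.3 tcp [593.16  85.72  73.16] rv [-2.09  0.25  2.09] q [0.12 0.59 1.77 0.01 0.78 1.93] F [-2.57  2.23  1.85] M [0.21 0.4  0.43] w 27.4
(np.float64(-1.811616553689156), array([-0.,  0., -1.]))
```

move_arm(rows=[[0, 0, 0, 0.15, 1], [0, 0, 0, 0.3, 1], [0, 0, 0, 0.45, 1], [0, 0, 0, 0.6, 1], [0, 0, 0, 0.6, 1]])

```text
t: 68.92
ee_pos: [592.8, 84.8, 73.1]
orientation: [2.022, 0.372, -2.03]
ft_force: [0.8, -5.9, 1.1]
width: 27.5
```

```bash
python3 -c "
from h import *
st();print(phi())"
```

```text
t 68.92 tcp [592.78  84.8   73.15] rv [ 2.02  0.37 -2.03] q [0.12 0.59 1.77 0.   0.79 1.33] F [ 0.77 -5.91  1.11] M [-1.03 -0.05  0.01] w 27.5
(np.float64(-1.2103178869409104), array([-0.,  0., -1.]))
```

move_arm(rows=[[0, 0, 0, -0.15, 1], [0, 0, 0, -0.3, 1], [0, 0, 0, -0.35, 1], [0, 0, 0, -0.35, 1]])

```text
t: 69.42
ee_pos: [592.5, 85.3, 73.2]
orientation: [2.214, 0.015, -2.222]
ft_force: [0.3, 2.2, 0.7]
width: 27.6
```

```bash
python3 -c "
from h import *
st();print(phi())"
```

```text
t 69.42 tcp [592.5   85.25  73.16] rv [ 2.21  0.02 -2.22] q [0.12 0.59 1.77 0.01 0.79 1.68] F [0.26 2.17 0.71] M [ 0.35  0.   -0.07] w 27.6
(np.float64(-1.5608742526292907), array([-0.,  0., -1.]))
```

move_arm(rows=[[0, 0, 0, -0.15, 1], [0, 0, 0, -0.3, 1], [0, 0, 0, -0.33, 1], [0, 0, 0, -0.33, 1]])

```text
t: 69.92
ee_pos: [592.2, 86.1, 73.2]
orientation: [-2.044, 0.323, 2.051]
ft_force: [-1.1, 4.6, 0.9]
width: 27.6
```

```bash
python3 -c "
from h import *
st();print(phi())"
```

```text
t 69.92 tcp [592.25  86.06  73.23] rv [-2.04  0.32  2.05] q [0.12 0.59 1.77 0.01 0.78 2.  ] F [-1.06  4.6   0.91] M [0.89 0.17 0.57] w 27.6
(np.float64(-1.888933715409572), array([-0.  ,  0.01, -1.  ]))
```

move_arm(rows=[[0, 0, 0, 0, 0.4], [0, 0, 0, 0, 0.3], [0, 0, 0, 0, 0.3], [0, 0, 15, 0, 0.3], [0, 0, 60, 0, 0.3], [0, 0, 120, 0.1, 0.3], [-20, -40, 180, 0.2, 0.3], [-50, -90, 200, 0.38, 0.3], [-80, -150, 200, 0.5, 0.3], [-110, -210, 200, 0.6, 0.3], [-110, -210, 200, 0.6, 0.3]])

```text
t: 71.3
ee_pos: [480.7, -126.3, 274.5]
orientation: [2.069, 0.294, -2.077]
ft_force: [0.1, 0.8, 0.2]
width: 30.6
```

```bash
python3 -c "
from h import *
look('an');a=cv2.imread('pics/an_s.png');c=cv2.imread('pics/an_c.png');cv2.imwrite('pics/an2.png',np.hstack([a[:,60:460],c[:,60:460]]))
"
```

```text
t 71.3 tcp [ 480.73 -126.31  274.51] rv [ 2.07  0.29 -2.08] q [-0.28  0.17  1.85  0.    1.12  1.01] F [0.14 0.76 0.18] M [-0.01 -0.01 -0.03] w 30.6
```

View pics/an.png

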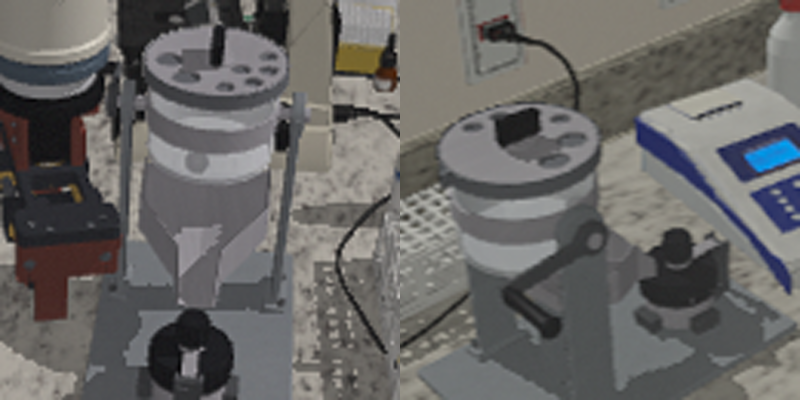

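View pics/an2.png

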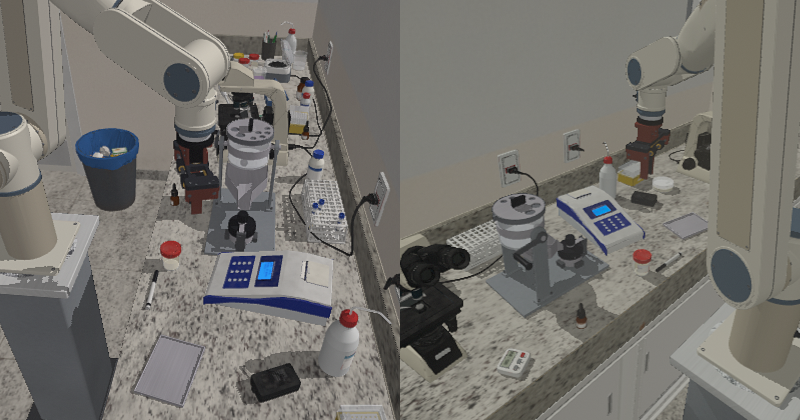

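```bash
python3 -c "
from workcell import ctrl
print(ctrl.close_job())"
```

```text
the job is handed in; nothing more can be done
None
```

The jar is charged and closed, and I handed the job in at about 71 s on the robot's clock. No verdict was reported.

- **Jar opened:** I unscrewed the cap to its stop. The lid slipped in the grip partway, so I pushed it the rest of the way to its stop. While doing that, the closed fingers briefly pinched a rib of the cap. The highest wrist readings of the run, about 39 N, came from that pinch and from pushing the lid onto its stop.
- **Tablets:** Both tablets on the tray went into the jar. The tray is empty in the last pictures.
- **Balls:** I tipped the shaker over twice with the small holes at the outlet. The wrist picture then showed four small balls in the jar, the most there can be, with the two tablets. One large ball is still visible in the shaker and none is in the jar.
- **Shaker closed:** It is back upright against its stop. The perforated cap has its blank third over the outlet, with the grip bar in line with the nib.
- **Jar closed:** The arc left the lid about 0.2 rad short of flat, so I pressed it down at about 38 N and it then looked flat. The cap is screwed to its stop: it turned freely on a trial half-turn back, then stopped again at about 0.57 N m.
- **Surroundings:** The cup, bottle and marker look unmoved in the last pictures, and the gripper is well clear of everything.

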